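Put the screw-top tins away in the key-locked case

ROBOT

A 7-joint arm with a two-finger parallel gripper is mounted at the origin on a cart in front of the work surface, level with it; the furniture and walls round the work are solid. World frame = base frame: x ahead of the robot, y to its left, z up, the work surface at z = 0. Lengths are in m, angles in rad, forces in N, time in s.
With the tool pointing down it reaches from about 0.425 to 0.925 m from the base axis. Payload 6.8 kg.
Tool frame: the origin (TCP) lies on the mounting face of the last link; the fingertips stand 173 mm ahead of it and the grasp point (between the pads) lies 155 mm ahead of it; z points along the fingers, y is the line along which they close (so a half turn about z gives the same grasp; the last joint's range is limited). The gripper opens to 85 mm and grips with 20 to 120 N. Pads are 22 mm wide; open, the fingers measure 114 mm over their backs; the gripper's body (76 mm by 85 mm) begins 54 mm behind the grasp point. The pads swing forward as they close: fully open they stand 13 mm farther back than shut.
Start: joints at [-1.374, 0.477, 0.022, 1.555, -0.011, 1.109, -0.083], TCP at [0.203, 0.644, 0.405] pointing down, gripper open.
Joint ranges: [-2.96, 2.96], [-0.34, 2.1], [-1.41, 1.46], [0.24, 2.44], [-1.37, 4.51], [0.17, 1.92], [-2.96, 2.96]. Speed limits (rad/s): [2.39, 2.39, 3.14, 3.14, 3.14, 3.14, 3.14].

INTERFACE

Orientations are given as a rotation vector (axis times angle).
In Python, from bench import r gives the robot as it stands.
- The arm moves only by the tool carry_out, never from a script. Its argument "moves" is a list of rows, each a list of 5 numbers: the shift along the tool's x, y, z in m, then the turn about the tool's z in rad, then the finger opening in m, from 0 to 0.0854. In form: [[dx, dy, dz, roll, claw], ...]. A call has exactly 8 rows; each row is the pose to reach, as a shift and turn from the pose commanded when the call began, along the tool's axes at that moment; what a row does not reach only later rows make up. A row lasts 1/10 s, in which the tool goes at most 50 mm and 8.59 degrees, less where a joint would pass 70% of its speed; a pose out of reach is approached as far as the arm can. A call with a gripper value outside its range is refused whole. The fingers move at their own pace and stop on an object; "force" is the grip in N (left out, the last holds). Time passes only in rows, so rows that repeat a pose let the fingers close, or fill a call up. It gives the time, the measured TCP pose, the force, the opening and the grip force at its end, in the units of the state.
- r.get_obs(): the state, without advancing time (a new reading comes with each control period).
- r.grab_frame(name): name is "scene" or "top" or "wrist"; returns the picture (480x640x3 uint8, red, green, blue); there is no depth.
- r.calibration(name): a dict with "fx", "fy", "cx", "cy" (pixels), "rvec" (rotation vector, rad) and "tvec" (3), from world to camera coordinates, as OpenCV has them. Camera axes: x right, y down, z forward; pixel columns grow to the right and rows downward; lengths in m; the calibration is good to about 2 mm. A picture is of the moment at which its call begins: read the wrist's pose just before it. calibration takes no time and is no camera call; for the wrist camera it gives the pose at the moment of the call.
- r.hand_in(): hands the job in; it is judged then, once.
The state is a dict: "clock": time; "joints": joint angles; "qvel": joint speeds; "tau": joint torques, N m; "tcp_pos": TCP position; "orientation": TCP orientation; "contact_force": force on the tool from outside, world axes, zero at the start; "moment": the same for the moment, N m; "grip_width": finger opening in m; "gripper_force": force on a finger pad.
Only numpy, scipy, OpenCV 4.12 (cv2) and the standard library are available. Lean on these libraries where they do the work, as an engineer would, in place of code of your own. Each camera call takes 0.05 s, during which the arm holds its last target. There are 200 camera calls.

TASK

Put all the small screw-top tins that stand on the bench away in the grey locked case: with the T-key from its wooden block, turn the sunken square screw so that the steel clamp arm swings round to its stop, clear of the lid; lift the lid off by its knob and lay it flat, knob up, on the bench; and stand every screw-top tin upright on the floor of the case. Then put the lid back on fully home, lock it again with the T-key by turning the clamp arm right back over the lid as far as it goes, and leave the T-key standing fully home in its block. Leave the glue bottle and the side cutters where they are.

Things in the scene. Friction and masses are not known exactly. Their poses are not given: they have to be found in the camera images.
- case_floor (a point): Grey steel case, fixed to the bench: an open box of outside 132 (x) x 182 (y) x 60 mm high, walls and floor 6 mm thick, inside 120 x 170 mm. This point is the centre of its inner floor, 6 mm above the bench; axes: z up, x across the short side, y along the long side. The lock pillar (round, 58 mm across) stands at the -y end, its axis 132 mm from this point along -y.
- lock_mouth (a point): Centre of the top of the clamp hub, on the lock's vertical axis, 77 mm above the bench; axes as those of the case. A round bore 27 mm wide leads down 22 mm from here; below it, from 25 mm to 53 mm under this point, is the square socket of the screw, 19 x 19 mm. A key put all the way in stands with its tip on the pillar's bottom, 59 mm under this point (18 mm above the bench). The bore is too narrow for fingers.
- clamp (a joint): Angle of the clamp arm and its screw (one part), rad. 0: locked, the arm points along the case's +y, 17 mm over the edge of the lid; it grows counter-clockwise seen from above to a stop at 1.5, the arm then pointing along the case's -x, clear of the lid. Stays where it is left (friction 0.08 N m). The square socket's sides are parallel to the case's x and y at 0 and turn with the arm. The key has about 0.2 rad of play in the socket either way.
- clamp_end (a point): Outer end of the clamp arm, on its top face, 77 mm above the bench and 54 mm from the lock's axis; the arm is 20 mm wide and 8 mm thick, and its underside passes 3 mm above the lid's plate.
- socket (a point): On the lock's axis at the lower end of the square socket, 53 mm under lock_mouth, 24 mm above the bench; turns with the clamp arm.
- key_tip (a point): Lower end of the T-key's shaft, on its axis; z runs up the shaft to the grip. The steel T-key is 116 mm tall and 0.2 kg: square shaft 16 x 16 mm with tapered tip (last 7 mm, down to 9 mm), sides parallel to its x and y; a round collar 38 mm across from 65 to 71 mm above the tip; a round neck; the flat T grip on top.
- key_grip (a point): Centre of the T-key's grip, 103 mm above its tip: a rounded block 70 mm along the key's x, 16 mm thick along its y (take it here from above), 26 mm high.
- holder_mouth (a point): Centre of the top of the key's wooden block, fixed to the bench: 60 x 60 x 70 mm high, with a vertical round hole 28 mm wide. The key hangs in it by its collar, which rests on the block's top, its tip 65 mm below this point, at any turn about the vertical.
- lid_knob (a point): Centre of the knob of the loose lid (0.25 kg). Knob: rounded block 18 mm thick along the lid's x, 44 mm along its y, 28 mm high. The lid is a plate 140 (x) x 190 (y) x 6 mm whose underside lies 30 mm under this point; below it a rubber frame 8 mm deep, 113 x 163 mm outside, drops into the case's mouth with 3.5 mm play. Laid on the bench this point is 38 mm high; fully home on the case 90 mm high, its x and y along those of the case.
- tin_1_mid (a point): Round screw-top metal tin, 46 mm across, 36 mm high, 80 g, standing on the bench; this point is its centre, 18 mm above its foot. All tins are alike. Absent in some starts.
- tin_2_mid (a point): Round screw-top metal tin, 46 mm across, 36 mm high, 80 g, standing on the bench; this point is its centre, 18 mm above its foot. All tins are alike. Absent in some starts.
- tin_3_mid (a point): Round screw-top metal tin, 46 mm across, 36 mm high, 80 g, standing on the bench; this point is its centre, 18 mm above its foot. All tins are alike. Absent in some starts.
- glue: White squeeze bottle, 38 x 47 x 110 mm, standing on the bench; origin at its foot. Bystander, leave alone.
- shears: Scissors lying on the bench, 80 x 175 x 8 mm; bystander. Origin at the middle of the underside.
- cutters: Yellow-handled side cutters lying on the bench, 54 x 170 x 16 mm; origin at the middle of the underside. Bystander, leave alone.
- lid: The same lid as a body; origin 38 mm under its knob's centre.
- key: The same T-key as a body; origin at its tip.
Mind the look-alikes: they are no part of the job. What is shaped like the part that bears tin_3_mid but yellow is not meant. Leave any purple look-alike of the key alone.

How it is judged:
By the outcome, as a careful person would: the job done as asked, in the order asked, and still so for the second after the job is handed in, with the robot touching nothing.
Of tin_1, tin_2, tin_3 only 2 to 3 are there at a start; the rules pass over those that are not, and their reading is None.
At some moment in a run one of tin_1, tin_2, tin_3, lid may be knocked a few centimetres aside while the robot is not near it.
It also fails if it takes over 210 s, if anything falls off the work surface, if the arm or the gripper's body presses on something with over 40 N, if the wrist force passes 120 N, or if a joint passes its speed limit or range.

## Working session

There is one attempt and no reset: what is moved stays moved. The work goes in short steps, Python scripts to look and compute and a tool call to move; the robot and the scene stay as the last step left them, time stands still between calls to the robot, and variables do not carry over. Pictures are saved under pics/ and viewed, at most 14 in all, crops included, and the job is handed in when it is done.

Besides the shell and the picture viewer there is one more tool, called after "Emit:" as name([rows], argument=value, ...), one row to a line, values as JSON. carry_out: Moves the arm, as the interface text tells. Its arguments: {"type":"object","properties":{"moves":{"type":"array","items":{"type":"array","items":{"type":"number"}}},"force":{"type":"number"}},"required":["moves"]}

```bash
mkdir -p pics; cat > h.py <<'E'
import numpy as np, cv2
from bench import r
from scipy.spatial.transform import Rotation as R
def snap(cam,fn):
    c=r.calibration(cam); im=r.grab_frame(cam)
    cv2.imwrite('pics/'+fn,im[:,:,::-1]); np.save('pics/'+fn+'.npy',im)
    import pickle; pickle.dump(c,open('pics/'+fn+'.cal','wb')); return im,c
def cal(fn):
    import pickle; return pickle.load(open('pics/'+fn+'.cal','rb'))
def ray(c,u,v,z):
    Rm=R.from_rotvec(np.ravel(c['rvec'])).as_matrix(); t=np.ravel(c['tvec'])
    d=Rm.T@np.array([(u-c['cx'])/c['fx'],(v-c['cy'])/c['fy'],1]); o=-Rm.T@t
    return o+d*(z-o[2])/d[2]
def proj(c,p):
    Rm=R.from_rotvec(np.ravel(c['rvec'])).as_matrix(); q=Rm@np.array(p)+np.ravel(c['tvec'])
    return np.array([c['fx']*q[0]/q[2]+c['cx'],c['fy']*q[1]/q[2]+c['cy']])
def st():
    o=r.get_obs(); M=R.from_rotvec(o['orientation']).as_matrix()
    print('t',round(o['clock'],2),'tcp',np.round(o['tcp_pos'],4),'x',np.round(M[:,0],3),'y',np.round(M[:,1],3),'z',np.round(M[:,2],3),'F',np.round(o['contact_force'],1),'w',round(o['grip_width'],4),'j',np.round(o['joints'],2))
    return o,M
E
python3 - <<'E'
from h import *
st()
for n in ['scene','top']:
    im,c=snap(n,n+'0.png'); print(n,{k:np.round(v,3) for k,v in c.items()})
E
```

```text
t 0.0 tcp [0.2025 0.6436 0.4037] x [-0.954  0.3   -0.   ] y [ 0.3    0.954 -0.002] z [-0.    -0.002 -1.   ] F [-0.2 -0.3 -0.3] w 0.0858 j [-1.37  0.48  0.02  1.56 -0.01  1.11 -0.08]
scene {'fx': np.float64(441.137), 'fy': np.float64(441.137), 'cx': np.float64(323.346), 'cy': np.float64(236.704), 'rvec': array([ 2.265, -0.96 ,  0.385]), 'tvec': array([-0.366,  0.331,  0.843])}
top {'fx': np.float64(522.016), 'fy': np.float64(522.016), 'cx': np.float64(315.842), 'cy': np.float64(239.068), 'rvec': array([ 2.151, -2.208,  0.124]), 'tvec': array([-0.013,  0.514,  1.319])}
```

View pictures.

View pics/top0.png

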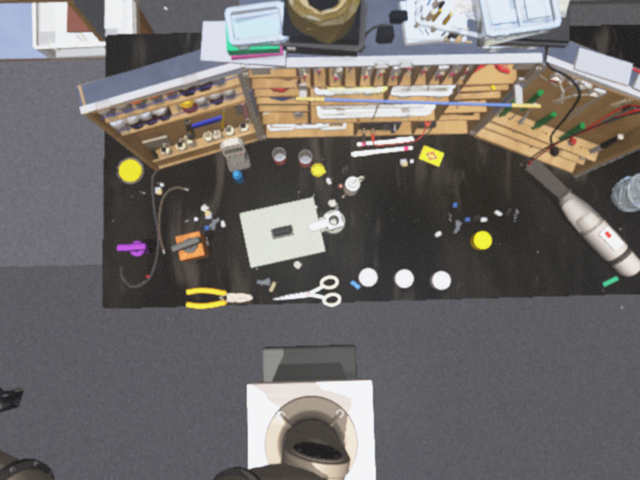

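View pics/scene0.png

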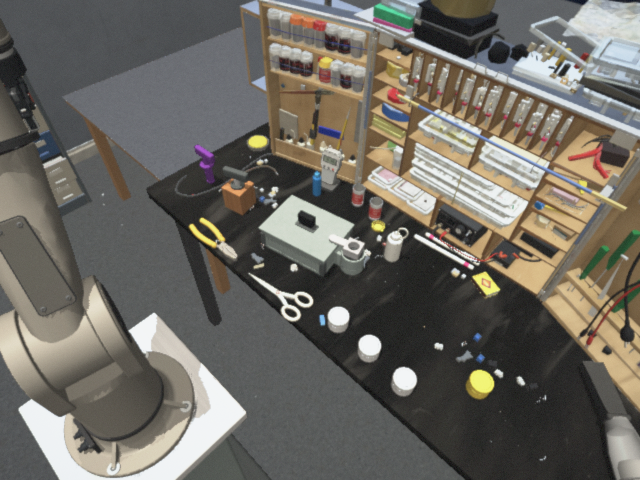

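```bash
python3 - <<'E'
from h import *
im=cv2.imread('pics/top0.png'); 
a=cv2.resize(im[190:310,110:360],None,fx=3.2,fy=3.2,interpolation=cv2.INTER_CUBIC); cv2.imwrite('pics/c1.png',a[:600])
c=cal('top0.png')
for n,u,v,z in [('t1',368,277,.036),('t2',404,279,.036),('t3',441,281,.036),('key',187,245,.121),('blk',192,245,.07),('knob',283,231,.104),('pil',333,221,.077),('arm',315,226,.077),('yel',483,240,.036),('purp',131,248,.1),('shear',320,292,0),('cut',220,298,0),('glue',350,187,.0)]+[('lid',u,v,.066) for u,v in [(240,212),(313,198),(327,257),(250,268)]]: print(n,ray(c,u,v,z).round(3))
E
```

```text
t1 [ 0.412 -0.157  0.036]
t2 [ 0.405 -0.248  0.036]
t3 [ 0.397 -0.342  0.036]
key [0.498 0.281 0.121]
blk [0.502 0.281 0.07 ]
knob [0.528 0.053 0.104]
pil [ 0.552 -0.07   0.077]
arm [ 0.541 -0.025  0.077]
yel [ 0.499 -0.456  0.036]
purp [0.496 0.421 0.1  ]
shear [ 0.377 -0.035  0.   ]
cut [0.369 0.225 0.   ]
glue [ 0.652 -0.122  0.   ]
lid [0.582 0.162 0.066]
lid [ 0.613 -0.022  0.066]
lid [ 0.464 -0.053  0.066]
lid [0.442 0.139 0.066]
```

View pics/c1.png

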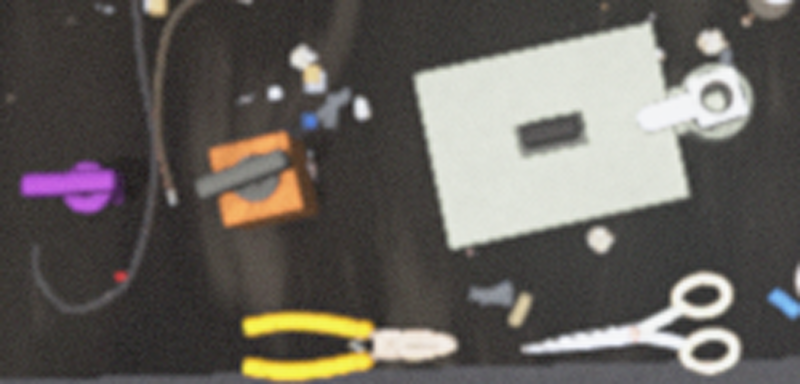

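```bash
cat >> h.py <<'E'
def plan(p,az=None):
    """p: tcp target world; az: azimuth (deg) of tool y. prints tool-axes shift, roll"""
    o,M=st(); d=M.T@(np.array(p)-o['tcp_pos']); roll=0
    if az is not None:
        a=np.degrees(np.arctan2(M[1,1],M[0,1])); roll=-np.radians((az-a+180)%360-180); print('az now',round(a,1))
    print('PLAN',np.round(d,4),'roll',round(roll,3)); return d,roll
E
python3 - <<'E'
from h import *
c=cal('top0.png'); f=lambda x,y,z: ray(c,110+x/3.2,190+y/3.2,z)
print('grip',f(243,173.5,.121),'collar',f(259,180,.074),'blk',f(255,179,.07))
a,b=f(199,189,.121),f(288,158,.121); print(np.degrees(np.arctan2(*(a-b)[1::-1])))
L=[f(x,y,.066) for x,y in [(415,74),(651,24),(689,197),(452,249)]]; 
print('lid c',np.mean(L,0)); 
for i,j in [(1,0),(2,3),(2,1),(3,0)]: d=L[j]-L[i]; print(np.hypot(*d[:2]),np.degrees(np.arctan2(d[1],d[0])))
print('hub',f(714,101,.077),'knob',f(550,131,.104))
plan([.499,.281,.40],19)
E
```

```text
grip [0.49981475 0.2839467  0.121     ] collar [0.49886165 0.28251233 0.074     ] blk [0.50007631 0.2864764  0.07      ]
107.99584382600193
lid c [0.52849941 0.05643214 0.066     ]
0.1888853202757225 100.69727821794913
0.18812544602534556 100.89183863683142
0.139492695770853 10.705339329229345
0.14013368853977548 11.016433661673583
hub [ 0.55100308 -0.07029995  0.077     ] knob [0.52772473 0.05612149 0.104     ]
t 0.1 tcp [0.2025 0.6437 0.4038] x [-0.954  0.3   -0.   ] y [ 0.3    0.954 -0.002] z [-0.    -0.002 -1.   ] F [ 0.   0.7 -0. ] w 0.0854 j [-1.37  0.48  0.02  1.56 -0.01  1.11 -0.08]
az now 72.5
PLAN [-0.3917 -0.257   0.0043] roll 0.934
```

Emit:
carry_out([
  [-0.042, -0.027, 0, 0.13, 0.085],
  [-0.084, -0.055, 0, 0.26, 0.085],
  [-0.126, -0.082, 0, 0.39, 0.085],
  [-0.168, -0.11, 0, 0.52, 0.085],
  [-0.21, -0.137, 0, 0.65, 0.085],
  [-0.252, -0.165, 0, 0.78, 0.085],
  [-0.294, -0.192, 0, 0.86, 0.085],
  [-0.33, -0.215, 0, 0.934, 0.085],
])

```text
clock: 0.9
tcp_pos: [0.454, 0.3373, 0.4046]
orientation: [1.829, 2.554, -0.001]
contact_force: [0.9, 0.3, -0.6]
grip_width: 0.0848
gripper_force: 0.0
```

```bash
python3 - <<'E'
from h import *
plan([.499,.283,.36],18)
E
```

```text
t 0.9 tcp [0.454  0.3373 0.4046] x [-0.322  0.947 -0.   ] y [ 0.947  0.322 -0.   ] z [-0. -0. -1.] F [ 0.9  0.3 -0.6] w 0.0848 j [-1.02  0.3   0.33  1.84 -0.11  1.02 -0.31]
az now 18.8
PLAN [-0.0658  0.0251  0.0446] roll 0.013
```

Emit:
carry_out([
  [-0.033, 0.012, 0.02, 0.013, 0.085],
  [-0.066, 0.025, 0.04, 0.013, 0.085],
  [-0.066, 0.025, 0.045, 0.013, 0.085],
  [-0.066, 0.025, 0.045, 0.013, 0.085],
  [-0.066, 0.025, 0.045, 0.013, 0.085],
  [-0.066, 0.025, 0.045, 0.013, 0.085],
  [-0.066, 0.025, 0.045, 0.013, 0.085],
  [-0.066, 0.025, 0.045, 0.013, 0.085],
])

```text
clock: 1.7
tcp_pos: [0.4976, 0.2862, 0.3601]
orientation: [-1.839, -2.547, -0.001]
contact_force: [-1.0, 0.4, 0.1]
grip_width: 0.0847
gripper_force: 0.0
```

```bash
python3 - <<'E'
from h import *
st(); im,c=snap('wrist','w1.png'); print(c)
for n,p in dict(grip=(.4995,.2835,.121),col=(.4995,.2835,.071)).items(): print(n,proj(c,p))
E
```

```text
t 1.7 tcp [0.4976 0.2862 0.3601] x [-0.315  0.949  0.001] y [0.949 0.315 0.001] z [ 0.     0.001 -1.   ] F [-1.   0.4  0.1] w 0.0847 j [-0.9   0.37  0.34  1.87 -0.15  0.93 -0.17]
{'fx': 330.6250349499945, 'fy': 330.6250349499945, 'cx': 315.3976509907406, 'cy': 238.82486653421876, 'rvec': array([-2.81852421, -0.4559533 , -0.06705213]), 'tvec': array([-0.56209431,  0.08657937,  0.36913522])}
grip [317.44309206 259.96771678]
col [317.05378587 238.6990299 ]
```

View pics/w1.png

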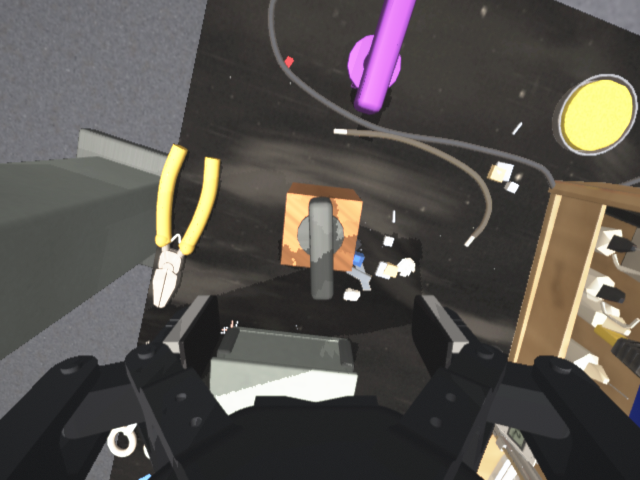

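```bash
python3 - <<'E'
from h import *
c=cal('w1.png'); Rm=R.from_rotvec(c['rvec']).as_matrix(); print('cam',-Rm.T@c['tvec'])
im=np.load('pics/w1.png.npy').astype(int)
print(ray(c,320,246,.121),ray(c,318,234,.071),'az',[ray(c,*p,.121)[:2] for p in [(320.5,200),(321,285)]])
for q in [(288,195),(360,200),(352,272),(281,265)]: print(ray(c,*q,.07))
a=im[190:305,320].sum(1); print(a)
E
```

```text
cam [0.47389225 0.35593939 0.32930243]
[0.49798918 0.29335632 0.121     ] [0.49896866 0.28751628 0.071     ] az [array([0.48849877, 0.32253638]), array([0.50760508, 0.26694818])]
[0.46652718 0.31005198 0.07      ]
[0.52171547 0.32420532 0.07      ]
[0.53685759 0.26471335 0.07      ]
[0.47820771 0.25188332 0.07      ]
[241 242 239 241 242 236 212 192 195 193 210 245 317 397 444 472 493 508
 524 530 532 530 529 529 532 530 531 529 529 529 531 530 529 530 529 526
 503 495 494 494 495 495 494 493 494 494 494 493 494 492 494 494 494 494
 494 494 492 493 493 491 490 490 489 491 491 489 489 469 377 309 302 301
 302 300 302 300 300 298 295 298 299 297 297 298 299 298 298 297 297 297
 297 297 298 295 293 295 295 295 296 303 324 331 332 332 331 331 329 316
 282 206 132 112 112 111 117]
```

```bash
python3 - <<'E'
from h import *
plan([.4995,.287,.264],18.7)
E
```

```text
t 1.75 tcp [0.4977 0.286  0.3601] x [-0.315  0.949  0.   ] y [0.949 0.315 0.001] z [ 0.     0.001 -1.   ] F [ 0.   0.1 -0.3] w 0.085 j [-0.9   0.37  0.34  1.87 -0.15  0.93 -0.17]
az now 18.3
PLAN [0.0003 0.0019 0.0961] roll -0.006
```

Emit:
carry_out([
  [0, 0.002, 0.03, -0.006, 0.085],
  [0, 0.002, 0.06, -0.006, 0.085],
  [0, 0.002, 0.08, -0.006, 0.085],
  [0, 0.002, 0.096, -0.006, 0.085],
  [0, 0.002, 0.096, -0.006, 0.085],
  [0, 0.002, 0.096, -0.006, 0.0],
  [0, 0.002, 0.096, -0.006, 0.0],
  [0, 0.002, 0.096, -0.006, 0.0],
], force=80)

```text
clock: 2.55
tcp_pos: [0.5002, 0.2864, 0.2648]
orientation: [1.832, 2.551, 0.003]
contact_force: [0.1, 0.1, 1.0]
grip_width: 0.0434
gripper_force: 0.0
```

Emit:
carry_out([
  [0, 0, 0, 0, 0],
  [0, 0, 0, 0, 0],
  [0, 0, 0, 0, 0],
  [0, 0, -0.03, 0, 0],
  [0, 0, -0.06, 0, 0],
  [0, 0, -0.09, 0, 0],
  [0, 0, -0.12, 0, 0],
  [0, 0, -0.12, 0, 0],
])

```text
clock: 3.35
tcp_pos: [0.501, 0.2864, 0.3875]
orientation: [1.832, 2.55, 0.01]
contact_force: [0.7, -0.2, -2.5]
grip_width: 0.0148
gripper_force: 79.2
```

```bash
python3 - <<'E'
from h import *
o,M=plan([.5520,-.0715,.40],10.8) and (0,0); snap('wrist','w2.png')
E
```

```text
t 3.35 tcp [0.501  0.2864 0.3875] x [-0.319  0.948  0.002] y [0.948 0.319 0.006] z [ 0.005  0.004 -1.   ] F [ 0.7 -0.2 -2.5] w 0.0148 j [-0.91  0.34  0.36  1.84 -0.14  0.98 -0.17]
az now 18.6
PLAN [-0.3555 -0.0657 -0.0137] roll 0.136
```

View pics/w2.png

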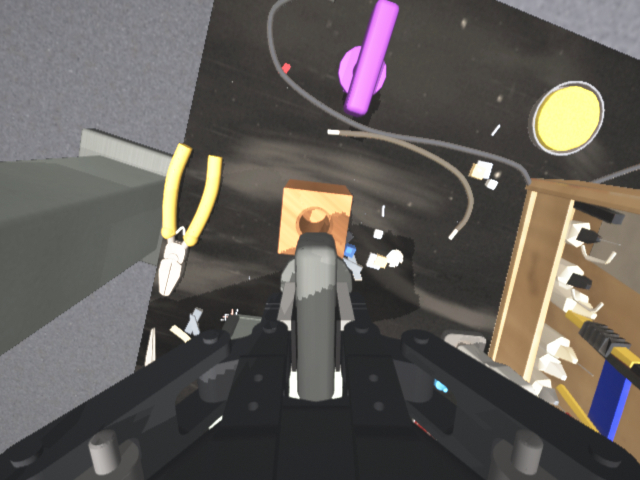

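```bash
python3 - <<'E'
from h import *
c=cal('w2.png'); print(ray(c,315,222,.07), [ray(c,*q,.07)[:2] for q in [(286,187),(351,192),(350,255),(279,251)]])
E
```

```text
[0.5004955  0.29101005 0.07      ] [array([0.46681776, 0.31248731]), array([0.52160522, 0.32634138]), array([0.54091932, 0.27172117]), array([0.47799001, 0.2547342 ])]
```

Emit:
carry_out([
  [-0.045, -0.008, -0.005, 0.03, 0],
  [-0.09, -0.016, -0.01, 0.06, 0],
  [-0.135, -0.024, -0.014, 0.1, 0],
  [-0.18, -0.033, -0.014, 0.136, 0],
  [-0.225, -0.041, -0.014, 0.136, 0],
  [-0.27, -0.05, -0.014, 0.136, 0],
  [-0.3, -0.056, -0.014, 0.136, 0],
  [-0.315, -0.058, -0.014, 0.136, 0],
])

```text
clock: 4.2
tcp_pos: [0.5445, -0.0347, 0.3961]
orientation: [-2.007, -2.415, 0.005]
contact_force: [1.0, 0.7, -1.7]
grip_width: 0.0146
gripper_force: 78.9
```

```bash
python3 - <<'E'
from h import *
plan([.5520,-.0715,.40],10.8); im,c=snap('wrist','w3.png'); print(proj(c,[.552,-.0715,.077]))
E
```

```text
t 4.2 tcp [ 0.5445 -0.0347  0.3961] x [-0.183  0.983 -0.001] y [ 0.983  0.183 -0.003] z [-0.003 -0.002 -1.   ] F [ 1.   0.7 -1.7] w 0.0146 j [-0.48  0.3   0.52  1.9  -0.17  0.99  0.31]
az now 10.5
PLAN [-0.0375  0.0006 -0.0039] roll -0.004
[317.91815203 264.2417616 ]
```

View pics/w3.png

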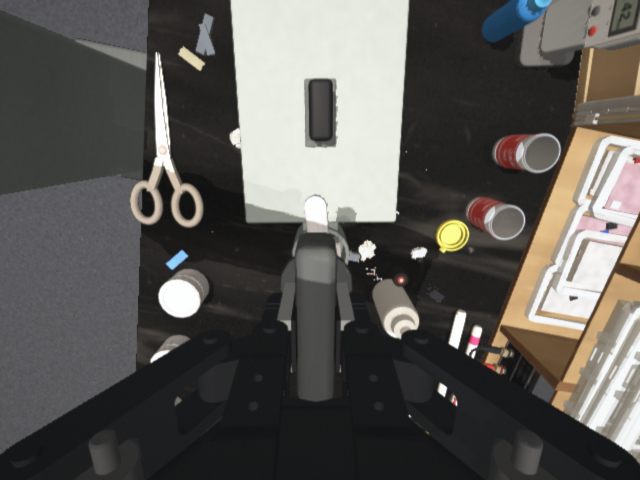

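```bash
python3 - <<'E'
from h import *
c=cal('w3.png'); a=ray(c,246,222,.066);b=ray(c,397,221,.066); e=(b-a)[:2]; print(a,b,np.hypot(*e),np.degrees(np.arctan2(e[1],e[0])))
m=(a+b)/2
for yaw in (10.,10.8,11.5):
    y=np.radians(yaw); print(yaw,m[:2]+.037*np.array([np.sin(y),-np.cos(y)]), 'arm',ray(c,316,196,.077)[:2]-.054*np.array([-np.sin(y),np.cos(y)]),'knob',ray(c,321,109,.104))
E
```

```text
[ 0.47922482 -0.04674169  0.066     ] [ 0.61703508 -0.01991968  0.066     ] 0.14039618269665355 11.013785228593186
10.0 [ 0.55455493 -0.06976857] arm [ 0.54786829 -0.06224045] knob [0.52947819 0.05936455 0.104     ]
10.8 [ 0.55506306 -0.06967531] arm [ 0.54860988 -0.06210434] knob [0.52947819 0.05936455 0.104     ]
11.5 [ 0.55550656 -0.0695879 ] arm [ 0.54925715 -0.06197676] knob [0.52947819 0.05936455 0.104     ]
```

```bash
python3 - <<'E'
from h import *
plan([.5535,-.071,.318],10.9)
E
```

```text
t 4.25 tcp [ 0.5448 -0.036   0.3962] x [-0.182  0.983 -0.002] y [ 0.983  0.182 -0.003] z [-0.002 -0.003 -1.   ] F [ 0.3 -3.1 -0.9] w 0.0149 j [-0.47  0.3   0.52  1.9  -0.17  0.99  0.31]
az now 10.5
PLAN [-0.0358  0.0024  0.0783] roll -0.008
```

Emit:
carry_out([
  [-0.018, 0.001, 0.0, -0.008, 0],
  [-0.036, 0.002, 0.0, -0.008, 0],
  [-0.036, 0.002, 0.0, -0.008, 0],
  [-0.036, 0.002, 0.02, -0.008, 0],
  [-0.036, 0.002, 0.035, -0.008, 0],
  [-0.036, 0.002, 0.045, -0.008, 0],
  [-0.036, 0.002, 0.045, -0.008, 0],
  [-0.036, 0.002, 0.045, -0.008, 0],
])

```text
clock: 5.05
tcp_pos: [0.5542, -0.0653, 0.3526]
orientation: [-1.991, -2.429, 0.001]
contact_force: [-0.4, 0.7, -1.0]
grip_width: 0.0145
gripper_force: 78.9
```

```bash
python3 - <<'E'
from h import *
plan([.5535,-.071,.318],10.9)
im,c=snap('scene','s1.png'); u,v=map(int,proj(c,[.553,-.071,.09])); print(u,v)
a=im[v-75:v+75,u-100:u+100,::-1]; cv2.imwrite('pics/s1c.png',cv2.resize(a,None,fx=4,fy=4,interpolation=cv2.INTER_CUBIC))
E
```

```text
t 5.05 tcp [ 0.5542 -0.0653  0.3526] x [-0.196  0.981  0.   ] y [ 0.981  0.196 -0.001] z [-0.001  0.    -1.   ] F [-0.4  0.7 -1. ] w 0.0145 j [-0.4   0.37  0.51  1.92 -0.23  0.91  0.42]
az now 11.3
PLAN [-0.0054 -0.0018  0.0346] roll 0.007
353 242
```

View pics/s1c.png

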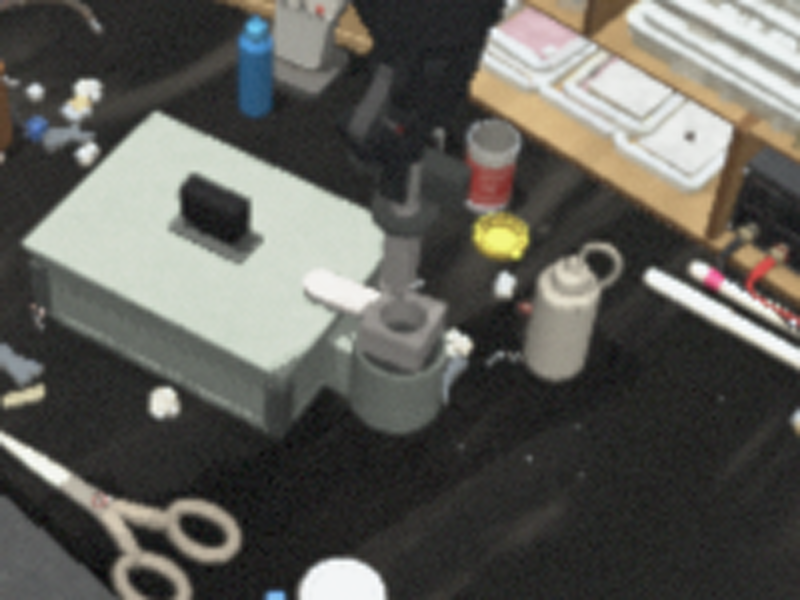

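```bash
python3 - <<'E'
from h import *
c=cal('s1.png'); f=lambda x,y,z:ray(c,253+x/4,167+y/4,z)
print('bore',f(404,315,.077),'tip',f(400,295,.0935), 'collar',f(404,210,.161))
print(np.round(proj(c,[.554,-.0607,.0935]),1))
E
```

```text
bore [ 0.554662   -0.07242525  0.077     ] tip [ 0.55306053 -0.06923071  0.0935    ] collar [ 0.55364242 -0.06542058  0.161     ]
[350.5 238.6]
```

Emit:
carry_out([
  [-0.0055, -0.0005, 0.0, 0, 0],
  [-0.0055, -0.0005, 0.0, 0, 0],
  [-0.0055, -0.0005, 0.005, 0, 0],
  [-0.0055, -0.0005, 0.01, 0, 0],
  [-0.0055, -0.0005, 0.015, 0, 0],
  [-0.0055, -0.0005, 0.02, 0, 0],
  [-0.0055, -0.0005, 0.025, 0, 0],
  [-0.0055, -0.0005, 0.03, 0, 0],
])

```text
clock: 5.9
tcp_pos: [0.5547, -0.0713, 0.3221]
orientation: [-1.992, -2.429, 0.0]
contact_force: [0.3, 0.2, -1.7]
grip_width: 0.0146
gripper_force: 78.9
```

```bash
python3 - <<'E'
from h import *
o,M=st();print(o['moment'])
E
```

```text
t 5.9 tcp [ 0.5547 -0.0713  0.3221] x [-0.196  0.981  0.   ] y [ 0.981  0.196 -0.   ] z [-0.  0. -1.] F [ 0.3  0.2 -1.7] w 0.0146 j [-0.37  0.42  0.49  1.94 -0.26  0.85  0.45]
[ 0.06914991 -0.00101668 -0.00103993]
```

Emit:
carry_out([
  [0, 0, 0.006, 0, 0],
  [0, 0, 0.012, 0, 0],
  [0, 0, 0.018, 0, 0],
  [0, 0, 0.024, 0, 0],
  [0, 0, 0.03, 0, 0],
  [0, 0, 0.035, 0, 0],
  [0, 0, 0.04, 0, 0],
  [0, 0, 0.04, 0, 0],
])

```text
clock: 6.7
tcp_pos: [0.5545, -0.0713, 0.282]
orientation: [-1.992, -2.428, 0.001]
contact_force: [0.4, 0.5, -1.8]
grip_width: 0.0149
gripper_force: 78.9
```

Emit:
carry_out([
  [0, 0, 0, -0.12, 0],
  [0, 0, 0, -0.24, 0],
  [0, 0, 0, -0.36, 0],
  [0, 0, 0, -0.48, 0],
  [0, 0, 0, -0.6, 0],
  [0, 0, 0, -0.72, 0],
  [0, 0, 0, -0.84, 0],
  [0, 0, 0, -0.96, 0],
])

```text
clock: 7.5
tcp_pos: [0.5551, -0.0716, 0.2829]
orientation: [0.639, 3.075, 0.0]
contact_force: [0.8, -0.0, -3.5]
grip_width: 0.0151
gripper_force: 78.8
```

Emit:
carry_out([
  [0, 0, 0, -0.12, 0],
  [0, 0, 0, -0.24, 0],
  [0, 0, 0, -0.36, 0],
  [0, 0, 0, -0.46, 0],
  [0, 0, 0, -0.56, 0],
  [0, 0, 0, -0.63, 0],
  [0, 0, 0, -0.68, 0],
  [0, 0, 0, -0.7, 0],
])

```text
clock: 8.3
tcp_pos: [0.5553, -0.0714, 0.2829]
orientation: [-0.449, 3.108, -0.0]
contact_force: [2.1, 0.6, -3.8]
grip_width: 0.0145
gripper_force: 78.6
```

```bash
python3 - <<'E'
from h import *
o,M=plan([.5545,-.0713,.282],11.3+97) and st();print(o['moment'])
im,c=snap('top','t1.png'); u,v=map(int,proj(c,[.553,-.071,.08])); print(u,v)
a=im[v-50:v+50,u-50:u+50,::-1]; cv2.imwrite('pics/t1c.png',cv2.resize(a,None,fx=5,fy=5,interpolation=cv2.INTER_CUBIC))
E
```

```text
t 8.3 tcp [ 0.5553 -0.0714  0.2829] x [-0.959 -0.283 -0.002] y [-0.283  0.959 -0.   ] z [ 0.002  0.    -1.   ] F [ 2.1  0.6 -3.8] w 0.0145 j [-0.02  0.44  0.04  1.94 -0.03  0.76  1.9 ]
az now 106.4
PLAN [0.0007 0.0003 0.0009] roll -0.032
t 8.3 tcp [ 0.5553 -0.0714  0.2829] x [-0.959 -0.283 -0.002] y [-0.283  0.959 -0.   ] z [ 0.002  0.    -1.   ] F [ 2.1  0.6 -3.8] w 0.0145 j [-0.02  0.44  0.04  1.94 -0.03  0.76  1.9 ]
[ 0.13002152 -0.66133968 -0.09430694]
333 220
```

View pics/t1c.png

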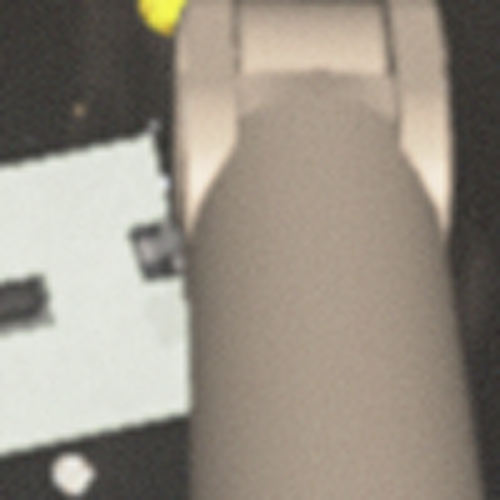

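Emit:
carry_out([
  [0, 0, 0, -0.04, 0],
  [0, 0, 0, -0.08, 0],
  [0, 0, 0, -0.12, 0],
  [0, 0, 0, -0.15, 0],
  [0, 0, 0, -0.15, 0],
  [0, 0, 0, -0.15, 0],
  [0, 0, 0, -0.15, 0],
  [0, 0, 0, -0.15, 0],
])

```text
clock: 9.15
tcp_pos: [0.5552, -0.0713, 0.283]
orientation: [-0.678, 3.066, -0.0]
contact_force: [4.8, 0.6, -4.7]
grip_width: 0.0148
gripper_force: 78.9
```

```bash
python3 - <<'E'
from h import *
o,M=plan([.5545,-.0713,.282],11.3+97) and st();print(o['moment'])
im,c=snap('scene','s2.png'); u,v=map(int,proj(c,[.553,-.071,.09])); print(u,v)
a=im[v-60:v+60,u-80:u+80,::-1]; cv2.imwrite('pics/s2c.png',cv2.resize(a,None,fx=4,fy=4,interpolation=cv2.INTER_CUBIC))
E
```

```text
t 9.15 tcp [ 0.5552 -0.0713  0.283 ] x [-0.907 -0.422 -0.001] y [-0.422  0.907 -0.001] z [ 0.001  0.    -1.   ] F [ 4.8  0.6 -4.7] w 0.0148 j [ 0.01  0.44  0.01  1.94 -0.    0.76  2.03]
az now 115.0
PLAN [0.0006 0.0003 0.001 ] roll 0.116
t 9.15 tcp [ 0.5552 -0.0713  0.283 ] x [-0.907 -0.422 -0.001] y [-0.422  0.907 -0.001] z [ 0.001  0.    -1.   ] F [ 4.8  0.6 -4.7] w 0.0148 j [ 0.01  0.44  0.01  1.94 -0.    0.76  2.03]
[ 0.24410747 -1.43718763 -0.6193162 ]
353 242
```

View pics/s2c.png

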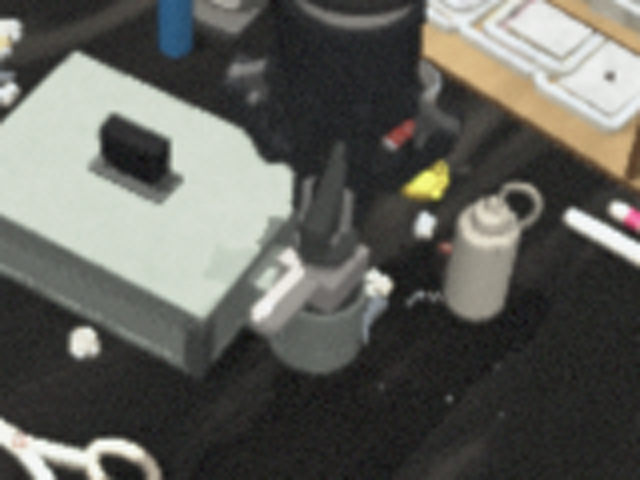

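Emit:
carry_out([
  [0, 0, 0, 0.06, 0],
  [0, 0, 0, 0.12, 0],
  [0, 0, 0, 0.12, 0.085],
  [0, 0, 0, 0.12, 0.085],
  [0, 0, 0, 0.12, 0.085],
  [0, 0, 0, 0.12, 0.085],
  [0, 0, -0.04, 0.12, 0.085],
  [0, 0, -0.08, 0.12, 0.085],
])

```text
clock: 10.0
tcp_pos: [0.5541, -0.0714, 0.3625]
orientation: [0.495, -3.098, -0.001]
contact_force: [-0.1, -0.5, 0.3]
grip_width: 0.085
gripper_force: 0.0
```

```bash
python3 - <<'E'
from h import *
plan([.5285,.0575,.40],10.8)
E
```

```text
t 10.0 tcp [ 0.5541 -0.0714  0.3625] x [-0.95  -0.312  0.004] y [-0.312  0.95   0.001] z [-0.004 -0.    -1.   ] F [-0.1 -0.5  0.3] w 0.085 j [-0.02  0.33  0.04  1.88 -0.02  0.93  1.92]
az now 108.2
PLAN [-0.0157  0.1305 -0.0374] roll 1.699
```

Emit:
carry_out([
  [0, 0, -0.04, 0, 0.085],
  [-0.003, 0.02, -0.05, 0.14, 0.085],
  [-0.006, 0.05, -0.05, 0.28, 0.085],
  [-0.009, 0.08, -0.05, 0.42, 0.085],
  [-0.012, 0.11, -0.05, 0.56, 0.085],
  [-0.0155, 0.13, -0.05, 0.7, 0.085],
  [-0.0155, 0.13, -0.04, 0.84, 0.085],
  [-0.0155, 0.13, -0.04, 0.98, 0.085],
])

```text
clock: 10.8
tcp_pos: [0.5283, 0.0579, 0.4017]
orientation: [-1.028, -2.967, 0.002]
contact_force: [0.3, -1.1, -0.2]
grip_width: 0.0848
gripper_force: 0.0
```

Emit:
carry_out([
  [0, 0, 0, 0.12, 0.085],
  [0, 0, 0.02, 0.24, 0.085],
  [0, 0, 0.04, 0.36, 0.085],
  [0, 0, 0.06, 0.48, 0.085],
  [0, 0, 0.06, 0.6, 0.085],
  [0, 0, 0.06, 0.7, 0.085],
  [0, 0, 0.06, 0.72, 0.085],
  [0, 0, 0.06, 0.72, 0.085],
])

```text
clock: 11.6
tcp_pos: [0.529, 0.0571, 0.3427]
orientation: [-2.002, -2.421, 0.0]
contact_force: [-0.7, 0.3, -0.8]
grip_width: 0.0847
gripper_force: 0.0
```

```bash
python3 - <<'E'
from h import *
plan([.5285,.0575,.248],10.8); im,c=snap('wrist','w4.png')
print(proj(c,[.5285,.0575,.104]))
g=im.sum(2); print([proj(c,[.5285+.01*a,.0575+.01*b,.104]).round() for a,b in [(1,0),(0,1)]])
dark=(g<150).astype(np.uint8); u,v=map(int,proj(c,[.5285,.0575,.104])); n,l,s,ce=cv2.connectedComponentsWithStats(dark[v-70:v+70,u-50:u+50]); print(s[:6],ce[:6]+[u-50,v-70])
E
```

```text
t 11.6 tcp [0.529  0.0571 0.3427] x [-0.188  0.982 -0.   ] y [ 0.982  0.188 -0.   ] z [-0. -0. -1.] F [-0.7  0.3 -0.8] w 0.0847 j [-0.42  0.32  0.24  1.97 -0.1   0.86  0.06]
az now 10.8
PLAN [ 0.0005 -0.0004  0.0947] roll 0.001
[315.9279464  254.59838711]
[array([331., 257.]), array([319., 240.])]
[[    0     0   100   140 12901]
 [   39    29    27    67  1099]] [[314.22331602 253.80699171]
 [317.74795268 249.89626934]]
```

Emit:
carry_out([
  [0.001, 0, 0.03, 0, 0.085],
  [0.001, 0, 0.06, 0, 0.085],
  [0.001, 0, 0.08, 0, 0.085],
  [0.001, 0, 0.09, 0, 0.085],
  [0.001, 0, 0.094, 0, 0.085],
  [0.001, 0, 0.094, 0, 0.0],
  [0.001, 0, 0.094, 0, 0.0],
  [0.001, 0, 0.094, 0, 0.0],
])

```text
clock: 12.45
tcp_pos: [0.5294, 0.058, 0.2497]
orientation: [2.004, 2.418, 0.002]
contact_force: [0.7, 1.1, -0.3]
grip_width: 0.0434
gripper_force: 0.0
```

Emit:
carry_out([
  [0, 0, 0, 0, 0],
  [0, 0, 0, 0, 0],
  [0, 0, -0.0, 0, 0],
  [0, 0, -0.01, 0, 0],
  [0, 0, -0.02, 0, 0],
  [0, 0, -0.035, 0, 0],
  [0, 0, -0.06, 0, 0],
  [0, 0, -0.08, 0, 0],
])

```text
clock: 13.25
tcp_pos: [0.5289, 0.0579, 0.3304]
orientation: [2.004, 2.419, 0.001]
contact_force: [1.6, 0.1, -2.2]
grip_width: 0.0166
gripper_force: 78.2
```

```bash
python3 - <<'E'
from h import *
plan([.545,-.265,.40],10.8)
E
```

```text
t 13.25 tcp [0.5289 0.0579 0.3304] x [-0.186  0.983 -0.   ] y [0.983 0.186 0.001] z [ 0.001  0.    -1.   ] F [ 1.6  0.1 -2.2] w 0.0166 j [-0.42  0.34  0.24  1.98 -0.11  0.83  0.06]
az now 10.7
PLAN [-0.3203 -0.0441 -0.0697] roll -0.002
```

Emit:
carry_out([
  [0, 0, -0.04, 0, 0],
  [0, 0, -0.07, 0, 0],
  [-0.03, -0.004, -0.07, 0, 0],
  [-0.075, -0.01, -0.07, 0, 0],
  [-0.12, -0.016, -0.07, 0, 0],
  [-0.165, -0.022, -0.07, 0, 0],
  [-0.21, -0.029, -0.07, 0, 0],
  [-0.255, -0.035, -0.07, 0, 0],
])

```text
clock: 14.05
tcp_pos: [0.5413, -0.2008, 0.3994]
orientation: [2.004, 2.419, 0.001]
contact_force: [0.6, -0.1, -2.8]
grip_width: 0.0162
gripper_force: 78.6
```

Emit:
carry_out([
  [-0.035, -0.005, 0, 0, 0],
  [-0.065, -0.009, 0.02, 0, 0],
  [-0.065, -0.009, 0.06, 0, 0],
  [-0.065, -0.009, 0.1, 0, 0],
  [-0.065, -0.009, 0.13, 0, 0],
  [-0.065, -0.009, 0.15, 0, 0],
  [-0.065, -0.009, 0.165, 0, 0],
  [-0.065, -0.009, 0.17, 0, 0],
])

```text
clock: 14.85
tcp_pos: [0.5448, -0.2643, 0.2277]
orientation: [-2.003, -2.418, 0.001]
contact_force: [0.1, 0.2, -1.8]
grip_width: 0.0166
gripper_force: 78.4
```

```bash
python3 - <<'E'
from h import *
plan([.545,-.265,.199],10.8)
E
```

```text
t 14.85 tcp [ 0.5448 -0.2643  0.2277] x [-0.186  0.983  0.001] y [ 0.983  0.186 -0.002] z [-0.002  0.001 -1.   ] F [ 0.1  0.2 -1.8] w 0.0166 j [ 0.11  0.6   0.32  1.87 -0.27  0.71  0.77]
az now 10.7
PLAN [-0.0008  0.0001  0.0287] roll -0.001
```

Emit:
carry_out([
  [0, 0, 0.01, 0, 0],
  [0, 0, 0.02, 0, 0],
  [0, 0, 0.026, 0, 0],
  [0, 0, 0.029, 0, 0],
  [0, 0, 0.029, 0, 0],
  [0, 0, 0.029, 0, 0.085],
  [0, 0, 0.029, 0, 0.085],
  [0, 0, 0.029, 0, 0.085],
])

```text
clock: 15.65
tcp_pos: [0.5455, -0.2648, 0.2003]
orientation: [2.004, 2.418, 0.001]
contact_force: [0.4, 1.0, -0.2]
grip_width: 0.0596
gripper_force: 0.0
```

Emit:
carry_out([
  [0, 0, 0, 0, 0.085],
  [0, 0, 0, 0, 0.085],
  [0, 0, -0.03, 0, 0.085],
  [0, 0, -0.07, 0, 0.085],
  [0, 0, -0.11, 0, 0.085],
  [0, 0, -0.15, 0, 0.085],
  [0, 0, -0.19, 0, 0.085],
  [0, 0, -0.21, 0, 0.085],
])

```text
clock: 16.45
tcp_pos: [0.5455, -0.2652, 0.4137]
orientation: [2.002, 2.415, 0.003]
contact_force: [0.3, -0.5, -0.6]
grip_width: 0.0851
gripper_force: 0.0
```

```bash
python3 - <<'E'
from h import *
plan([.399,-.34,.30],90); im,c=snap('wrist','w5.png')
E
```

```text
t 16.45 tcp [ 0.5455 -0.2652  0.4137] x [-0.186  0.983 -0.002] y [0.983 0.186 0.005] z [ 0.005 -0.002 -1.   ] F [ 0.3 -0.5 -0.6] w 0.0851 j [ 0.04  0.37  0.41  1.74 -0.17  1.06  0.69]
az now 10.7
PLAN [-0.046  -0.1583  0.1131] roll -1.384
```

View pics/w5.png

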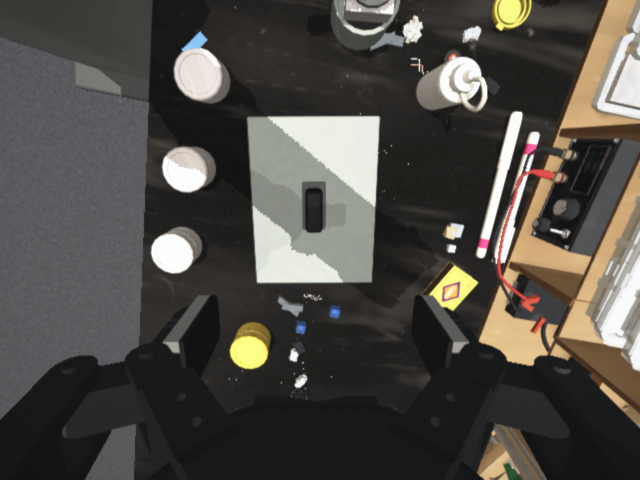

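```bash
python3 - <<'E'
from h import *
c=cal('w5.png')
for u,v in [(201,75),(185,170),(174,252)]: print(ray(c,u,v,.036))
print([proj(c,[x,y,.036]).round() for x,y in [(.412,-.157),(.405,-.248),(.397,-.342)]])
print('knob',ray(c,314,208,.052),[ray(c,*q,.014)[:2].round(3) for q in [(248,117),(380,117),(373,282),(257,283)]])
plan([.397,-.340,.30],10.7)
E
```

```text
[ 0.41490513 -0.15554189  0.036     ]
[ 0.40658602 -0.24752889  0.036     ]
[ 0.40128864 -0.33925099  0.036     ]
[array([198.,  76.]), array([183., 170.]), array([170., 254.])]
knob [ 0.54373714 -0.25880456  0.052     ] [array([ 0.459, -0.184]), array([ 0.595, -0.158]), array([ 0.632, -0.343]), array([ 0.494, -0.37 ])]
t 16.5 tcp [ 0.546  -0.2656  0.4159] x [-0.185  0.983 -0.004] y [0.983 0.185 0.008] z [ 0.008 -0.002 -1.   ] F [ 1.  -0.6  1.9] w 0.0849 j [ 0.04  0.37  0.41  1.74 -0.17  1.06  0.69]
az now 10.7
PLAN [-0.0451 -0.1611  0.1149] roll -0.0
```

Emit:
carry_out([
  [-0.012, -0.04, 0.02, 0, 0.065],
  [-0.024, -0.08, 0.04, 0, 0.065],
  [-0.036, -0.12, 0.06, 0, 0.065],
  [-0.045, -0.159, 0.08, 0, 0.065],
  [-0.045, -0.159, 0.12, 0, 0.065],
  [-0.045, -0.159, 0.15, 0, 0.065],
  [-0.045, -0.159, 0.16, 0, 0.065],
  [-0.045, -0.159, 0.16, 0, 0.065],
])

```text
clock: 17.3
tcp_pos: [0.397, -0.338, 0.2486]
orientation: [-2.002, -2.417, 0.001]
contact_force: [-0.3, 0.4, -0.4]
grip_width: 0.0646
gripper_force: 0.0
```

```bash
cat >> h.py <<'E'
def tins(fn,guesses):
    im,c=snap('wrist',fn); h=cv2.cvtColor(im,cv2.COLOR_RGB2HSV)
    m=((h[...,2]>95)&(h[...,1]<60)).astype(np.uint8); n,l,s,ce=cv2.connectedComponentsWithStats(m)
    for g in guesses:
        p=proj(c,[*g,.036]).round().astype(int); 
        if 0<=p[0]<640 and 0<=p[1]<480:
            k=l[p[1],p[0]]; print('guess',g,p,'comp',s[k] if k else None, ce[k].round(1), ray(c,*ce[k],.036)[:2].round(4) if k else '')
        else: print(g,p,'out')
E
python3 - <<'E'
from h import *
plan([.399,-.340,.177],10.7); tins('w6.png',[(.399,-.34),(.406,-.248),(.414,-.156)])
E
```

```text
t 17.3 tcp [ 0.397  -0.338   0.2486] x [-0.186  0.983  0.002] y [ 0.983  0.186 -0.002] z [-0.003  0.001 -1.   ] F [-0.3  0.4 -0.4] w 0.0646 j [ 0.29  0.46  0.38  2.07 -0.27  0.66  1.03]
az now 10.7
PLAN [-0.0024  0.0017  0.0716] roll 0.0
guess (0.399, -0.34) [320 274] comp [ 281  227   77   85 5038] [319.  269.7] [ 0.3978 -0.3373]
guess (0.406, -0.248) [367 114] comp [ 323   64   89   95 6593] [367.1 111.3] [ 0.4056 -0.2467]
(0.414, -0.156) [ 433 -101] out
```

Emit:
carry_out([
  [-0.001, 0.001, 0.025, 0, 0.065],
  [-0.001, 0.001, 0.05, 0, 0.065],
  [-0.001, 0.001, 0.065, 0, 0.065],
  [-0.001, 0.001, 0.07, 0, 0.065],
  [-0.001, 0.001, 0.0705, 0, 0.065],
  [-0.001, 0.001, 0.0705, 0, 0.0],
  [-0.001, 0.001, 0.0705, 0, 0.0],
  [-0.001, 0.001, 0.0705, 0, 0.0],
], force=40)

```text
clock: 18.15
tcp_pos: [0.3989, -0.3396, 0.1804]
orientation: [2.003, 2.418, 0.001]
contact_force: [-0.3, 0.7, 7.2]
grip_width: 0.0446
gripper_force: 40.8
```

Emit:
carry_out([
  [0, 0, 0, 0, 0],
  [0, 0, 0, 0, 0],
  [0, 0, -0.04, 0, 0],
  [0, 0, -0.08, 0, 0],
  [0, 0, -0.12, 0, 0],
  [0, 0, -0.16, 0, 0],
  [0, 0, -0.2, 0, 0],
  [0, 0, -0.2, 0, 0],
])

```text
clock: 18.95
tcp_pos: [0.3994, -0.3406, 0.3849]
orientation: [1.998, 2.411, 0.004]
contact_force: [-0.2, -0.8, -1.3]
grip_width: 0.0446
gripper_force: 41.4
```

```bash
python3 - <<'E'
from h import *
y=np.radians(10.8); yc=np.array([-np.sin(y),np.cos(y)]); cc=np.array([.5545,-.0713])+.132*yc; print('case c',cc,[cc+k*yc for k in(.054,0,-.054)])
p=cc+.054*yc
plan([*p,.38],10.8)
E
```

```text
case c [0.52976567 0.05836192] [array([0.51964708, 0.11140543]), array([0.52976567, 0.05836192]), array([0.53988426, 0.00531841])]
t 18.95 tcp [ 0.3994 -0.3406  0.3849] x [-0.185  0.983 -0.007] y [0.983 0.185 0.008] z [ 0.009 -0.005 -1.   ] F [-0.2 -0.8 -1.3] w 0.0446 j [ 0.19  0.26  0.47  1.96 -0.15  0.94  0.93]
az now 10.7
PLAN [0.4219 0.202  0.0038] roll -0.002
```

Emit:
carry_out([
  [0.044, 0.021, 0, 0, 0],
  [0.088, 0.042, 0, 0, 0],
  [0.132, 0.063, 0, 0, 0],
  [0.176, 0.084, 0, 0, 0],
  [0.22, 0.105, 0, 0, 0],
  [0.264, 0.126, 0, 0, 0],
  [0.308, 0.147, 0, 0, 0],
  [0.352, 0.168, 0, 0, 0],
])

```text
clock: 19.75
tcp_pos: [0.4979, 0.0398, 0.3789]
orientation: [-2.004, -2.419, -0.0]
contact_force: [0.6, -0.8, -0.7]
grip_width: 0.0451
gripper_force: 41.4
```

Emit:
carry_out([
  [0.04, 0.019, 0, 0, 0],
  [0.07, 0.034, 0.02, 0, 0],
  [0.07, 0.034, 0.06, 0, 0],
  [0.07, 0.034, 0.1, 0, 0],
  [0.07, 0.034, 0.12, 0, 0],
  [0.07, 0.034, 0.12, 0, 0],
  [0.07, 0.034, 0.12, 0, 0],
  [0.07, 0.034, 0.12, 0, 0],
])

```text
clock: 20.55
tcp_pos: [0.5192, 0.113, 0.2606]
orientation: [2.004, 2.418, 0.003]
contact_force: [-0.0, 0.9, 0.1]
grip_width: 0.0449
gripper_force: 41.4
```

```bash
python3 - <<'E'
from h import *
plan([.5196,.1114,.188],10.8); snap('wrist','w7.png')
E
```

```text
t 20.55 tcp [0.5192 0.113  0.2606] x [-0.186  0.983  0.   ] y [0.983 0.186 0.003] z [ 0.002  0.001 -1.   ] F [-0.   0.9  0.1] w 0.0449 j [-0.47  0.44  0.17  2.03 -0.11  0.68 -0.04]
az now 10.7
PLAN [-0.0017 -0.0001  0.0726] roll -0.002
```

View pics/w7.png

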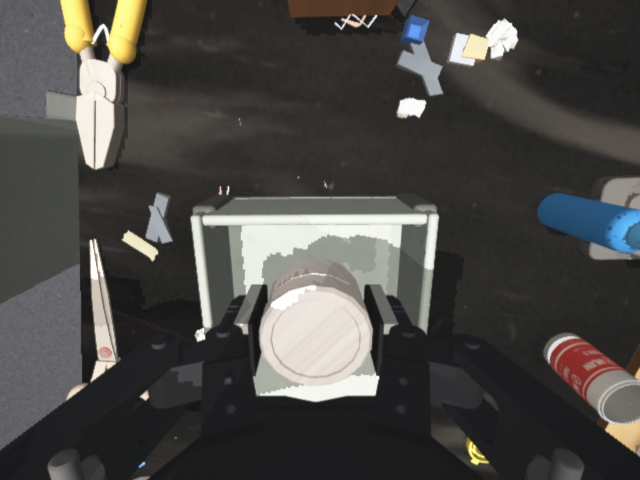

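```bash
python3 - <<'E'
from h import *
c=cal('w7.png'); print(ray(c,316,224,.06),ray(c,316,214,.06),ray(c,204,300,.06),ray(c,428,300,.06))
E
```

```text
[0.51346134 0.14366761 0.06      ] [0.51245449 0.1489685  0.06      ] [0.459385   0.08833889 0.06      ] [0.58420002 0.11183315 0.06      ]
```

Emit:
carry_out([
  [-0.003, 0, 0.02, 0, 0],
  [-0.003, 0, 0.04, 0, 0],
  [-0.003, 0, 0.06, 0, 0],
  [-0.003, 0, 0.068, 0, 0],
  [-0.003, 0, 0.072, 0, 0],
  [-0.003, 0, 0.072, 0, 0],
  [-0.003, 0, 0.072, 0, 0.062],
  [-0.003, 0, 0.072, 0, 0.062],
])

```text
clock: 21.4
tcp_pos: [0.5196, 0.1102, 0.1882]
orientation: [2.004, 2.418, 0.002]
contact_force: [-0.3, -0.5, 0.1]
grip_width: 0.062
gripper_force: 0.0
```

Emit:
carry_out([
  [0, 0, 0, 0, 0.062],
  [0, 0, 0, 0, 0.062],
  [0, 0, -0.03, 0, 0.062],
  [0, 0, -0.07, 0, 0.062],
  [0, 0, -0.11, 0, 0.062],
  [0, 0, -0.15, 0, 0.062],
  [0, 0, -0.19, 0, 0.062],
  [0, 0, -0.19, 0, 0.062],
])

```text
clock: 22.2
tcp_pos: [0.5207, 0.1102, 0.3829]
orientation: [2.002, 2.415, 0.014]
contact_force: [-0.6, 0.0, -1.0]
grip_width: 0.062
gripper_force: 0.0
```

```bash
python3 - <<'E'
from h import *
plan([.406,-.248,.38],10.8); im,c=snap('top','t2.png')
E
```

```text
t 22.2 tcp [0.5207 0.1102 0.3829] x [-0.186  0.983  0.002] y [0.983 0.185 0.01 ] z [ 0.01   0.004 -1.   ] F [-0.6  0.  -1. ] w 0.062 j [-0.5   0.26  0.21  1.93 -0.07  0.94 -0.07]
az now 10.7
PLAN [-0.3307 -0.1792  0.0004] roll -0.002
```

View pics/t2.png

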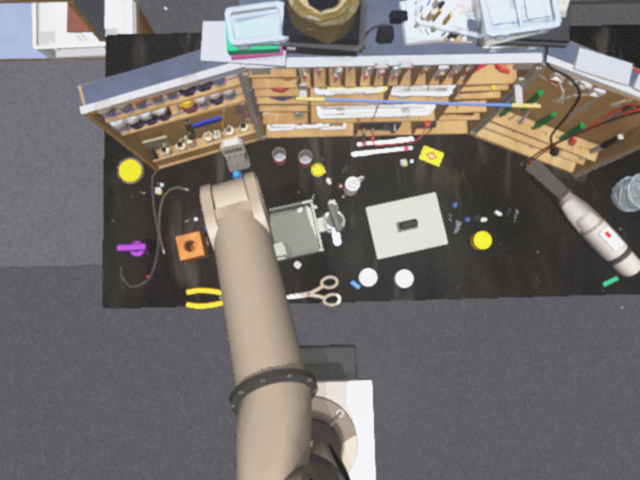

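Emit:
carry_out([
  [-0.041, -0.022, 0, 0, 0.065],
  [-0.083, -0.045, 0, 0, 0.065],
  [-0.124, -0.067, 0, 0, 0.065],
  [-0.165, -0.09, 0, 0, 0.065],
  [-0.207, -0.112, 0, 0, 0.065],
  [-0.248, -0.135, 0, 0, 0.065],
  [-0.29, -0.157, 0.02, 0, 0.065],
  [-0.33, -0.179, 0.04, 0, 0.065],
])

```text
clock: 23.05
tcp_pos: [0.4038, -0.2478, 0.3369]
orientation: [2.004, 2.419, 0.0]
contact_force: [1.4, 0.3, -0.8]
grip_width: 0.0648
gripper_force: 0.0
```

Emit:
carry_out([
  [0, 0, 0.03, 0, 0.065],
  [0, 0, 0.06, 0, 0.065],
  [0, 0, 0.08, 0, 0.065],
  [0, 0, 0.09, 0, 0.065],
  [0, 0, 0.09, 0, 0.065],
  [0, 0, 0.09, 0, 0.065],
  [0, 0, 0.09, 0, 0.065],
  [0, 0, 0.09, 0, 0.065],
])

```text
clock: 23.85
tcp_pos: [0.4053, -0.2464, 0.2486]
orientation: [2.003, 2.418, 0.001]
contact_force: [0.1, -1.0, 0.5]
grip_width: 0.065
gripper_force: 0.0
```

```bash
python3 - <<'E'
from h import *
plan([.406,-.248,.183],10.8); tins('w8.png',[(.406,-.248),(.414,-.156)])
E
```

```text
t 23.85 tcp [ 0.4053 -0.2464  0.2486] x [-0.186  0.983 -0.001] y [0.983 0.186 0.002] z [ 0.002 -0.001 -1.   ] F [ 0.1 -1.   0.5] w 0.065 j [ 0.11  0.4   0.37  2.18 -0.25  0.6   0.85]
az now 10.7
PLAN [-0.0016  0.0003  0.0656] roll -0.001
guess (0.406, -0.248) [317 273] comp [ 279  221   77   85 5037] [316.7 264.2] [ 0.405  -0.2428]
guess (0.414, -0.156) [366 112] comp [ 317   60   89   96 6701] [361.1 108. ] [ 0.4113 -0.1545]
```

Emit:
carry_out([
  [0.001, 0, 0.025, 0, 0.065],
  [0.001, 0, 0.05, 0, 0.065],
  [0.001, 0, 0.06, 0, 0.065],
  [0.001, 0, 0.0645, 0, 0.065],
  [0.001, 0, 0.0645, 0, 0.065],
  [0.001, 0, 0.0645, 0, 0.0],
  [0.001, 0, 0.0645, 0, 0.0],
  [0.001, 0, 0.0645, 0, 0.0],
])

```text
clock: 24.7
tcp_pos: [0.4051, -0.2456, 0.1843]
orientation: [2.003, 2.418, 0.001]
contact_force: [-0.9, 0.8, 5.8]
grip_width: 0.0445
gripper_force: 40.4
```

Emit:
carry_out([
  [0, 0, 0, 0, 0],
  [0, 0, 0, 0, 0],
  [0, 0, -0.04, 0, 0],
  [0, 0, -0.08, 0, 0],
  [0, 0, -0.12, 0, 0],
  [0, 0, -0.16, 0, 0],
  [0, 0, -0.2, 0, 0],
  [0, 0, -0.2, 0, 0],
])

```text
clock: 25.5
tcp_pos: [0.4058, -0.2465, 0.3886]
orientation: [1.999, 2.411, 0.007]
contact_force: [0.6, 0.3, -1.4]
grip_width: 0.0448
gripper_force: 41.5
```

```bash
python3 - <<'E'
from h import *
plan([.5298,.0574,.38],10.8)
E
```

```text
t 25.5 tcp [ 0.4058 -0.2465  0.3886] x [-0.185  0.983 -0.005] y [0.983 0.186 0.01 ] z [ 0.01  -0.003 -1.   ] F [ 0.6  0.3 -1.4] w 0.0448 j [-0.01  0.16  0.48  2.07 -0.1   0.92  0.71]
az now 10.7
PLAN [0.2757 0.1781 0.0091] roll -0.002
```

Emit:
carry_out([
  [0.039, 0.025, 0, 0, 0],
  [0.079, 0.051, 0, 0, 0],
  [0.118, 0.076, 0, 0, 0],
  [0.158, 0.102, 0, 0, 0],
  [0.197, 0.127, 0, 0, 0],
  [0.236, 0.152, 0, 0, 0],
  [0.276, 0.178, 0, 0, 0],
  [0.276, 0.178, 0.02, 0, 0],
])

```text
clock: 26.3
tcp_pos: [0.5306, 0.0665, 0.3646]
orientation: [1.991, 2.428, 0.012]
contact_force: [-0.2, 0.1, -1.7]
grip_width: 0.045
gripper_force: 41.5
```

Emit:
carry_out([
  [0, 0, 0.04, 0, 0],
  [0, 0, 0.08, 0, 0],
  [0, 0, 0.09, 0, 0],
  [0, 0, 0.09, 0, 0],
  [0, 0, 0.09, 0, 0],
  [0, 0, 0.09, 0, 0],
  [0, 0, 0.09, 0, 0],
  [0, 0, 0.09, 0, 0],
])

```text
clock: 27.1
tcp_pos: [0.5286, 0.059, 0.2743]
orientation: [2.004, 2.418, 0.003]
contact_force: [-0.2, 0.2, -0.5]
grip_width: 0.045
gripper_force: 41.5
```

```bash
python3 - <<'E'
from h import *
plan([.5298,.0574,.1915],10.8)
E
```

```text
t 27.1 tcp [0.5286 0.059  0.2743] x [-0.186  0.983  0.   ] y [0.983 0.186 0.002] z [ 0.002  0.001 -1.   ] F [-0.2  0.2 -0.5] w 0.045 j [-0.42  0.42  0.23  2.02 -0.15  0.71  0.09]
az now 10.7
PLAN [-0.0018  0.0007  0.0828] roll -0.002
```

Emit:
carry_out([
  [-0.002, 0.001, 0.02, 0, 0],
  [-0.002, 0.001, 0.05, 0, 0],
  [-0.002, 0.001, 0.07, 0, 0],
  [-0.002, 0.001, 0.08, 0, 0],
  [-0.002, 0.001, 0.083, 0, 0],
  [-0.002, 0.001, 0.083, 0, 0],
  [-0.002, 0.001, 0.083, 0, 0.062],
  [-0.002, 0.001, 0.083, 0, 0.062],
])

```text
clock: 27.9
tcp_pos: [0.5302, 0.0573, 0.191]
orientation: [2.004, 2.418, 0.002]
contact_force: [0.4, 0.1, -0.6]
grip_width: 0.062
gripper_force: 0.0
```

Emit:
carry_out([
  [0, 0, 0, 0, 0.062],
  [0, 0, 0, 0, 0.062],
  [0, 0, -0.03, 0, 0.062],
  [0, 0, -0.07, 0, 0.062],
  [0, 0, -0.11, 0, 0.062],
  [0, 0, -0.15, 0, 0.062],
  [0, 0, -0.18, 0, 0.062],
  [0, 0, -0.18, 0, 0.062],
])

```text
clock: 28.7
tcp_pos: [0.531, 0.0571, 0.3747]
orientation: [2.002, 2.415, 0.011]
contact_force: [-0.0, -0.3, -0.7]
grip_width: 0.0618
gripper_force: 0.0
```

```bash
python3 - <<'E'
from h import *
plan([.4125,-.1565,.35],10.8); 
im,c=snap('top','t3.png'); h=cv2.cvtColor(im,cv2.COLOR_RGB2HSV)
m=((h[...,2]>170)&(h[...,1]<40)).astype(np.uint8); n,l,s,ce=cv2.connectedComponentsWithStats(m)
for k in range(1,n):
    if 150<s[k][4]<6000 and 330<ce[k][0]<480 and 180<ce[k][1]<300: print(s[k],ray(c,*ce[k],.036).round(4))
E
```

```text
t 28.7 tcp [0.531  0.0571 0.3747] x [-0.186  0.983  0.001] y [0.983 0.186 0.008] z [ 0.008  0.002 -1.   ] F [-0.  -0.3 -0.7] w 0.0618 j [-0.45  0.28  0.28  1.94 -0.1   0.92  0.06]
az now 10.7
PLAN [-0.1879 -0.1563  0.0232] roll -0.002
[345 176  19  16 197] [ 0.6553 -0.1265  0.036 ]
[ 366  192   82   67 3659] [ 0.5421 -0.2599  0.036 ]
[326 224  16  22 167] [ 0.5216 -0.0748  0.036 ]
[359 268  19  19 275] [ 0.4127 -0.156   0.036 ]
```

Emit:
carry_out([
  [-0.037, -0.031, 0, 0, 0.065],
  [-0.075, -0.062, 0, 0, 0.065],
  [-0.113, -0.094, 0, 0, 0.065],
  [-0.15, -0.125, 0, 0, 0.065],
  [-0.188, -0.156, 0, 0, 0.065],
  [-0.188, -0.156, 0.04, 0, 0.065],
  [-0.188, -0.156, 0.08, 0, 0.065],
  [-0.188, -0.156, 0.1, 0, 0.065],
])

```text
clock: 29.55
tcp_pos: [0.4093, -0.1564, 0.2668]
orientation: [-2.003, -2.415, 0.005]
contact_force: [0.5, -0.7, -0.4]
grip_width: 0.0653
gripper_force: 0.0
```

Emit:
carry_out([
  [0, 0, 0.02, 0, 0.065],
  [0, 0, 0.02, 0, 0.065],
  [0, 0, 0.02, 0, 0.065],
  [0, 0, 0.02, 0, 0.065],
  [0, 0, 0.02, 0, 0.065],
  [0, 0, 0.02, 0, 0.065],
  [0, 0, 0.02, 0, 0.065],
  [0, 0, 0.02, 0, 0.065],
])

```text
clock: 30.35
tcp_pos: [0.4114, -0.1565, 0.2505]
orientation: [2.004, 2.419, 0.001]
contact_force: [-0.5, 0.0, 0.5]
grip_width: 0.0652
gripper_force: 0.0
```

```bash
python3 - <<'E'
from h import *
plan([.4127,-.1555,.184],10.8); tins('w9.png',[(.4127,-.156)])
E
```

```text
t 30.35 tcp [ 0.4114 -0.1565  0.2505] x [-0.186  0.983 -0.   ] y [0.983 0.186 0.001] z [ 0.001  0.    -1.   ] F [-0.5  0.   0.5] w 0.0652 j [-0.08  0.35  0.36  2.25 -0.22  0.58  0.63]
az now 10.7
PLAN [0.0008 0.0014 0.0665] roll -0.001
guess (0.4127, -0.156) [319 269] comp [ 280  218   76   83 4939] [317.2 260.1] [ 0.4108 -0.1509]
```

Emit:
carry_out([
  [0.002, 0.001, 0.025, 0, 0.065],
  [0.002, 0.001, 0.05, 0, 0.065],
  [0.002, 0.001, 0.06, 0, 0.065],
  [0.002, 0.001, 0.066, 0, 0.065],
  [0.002, 0.001, 0.066, 0, 0.065],
  [0.002, 0.001, 0.066, 0, 0.0],
  [0.002, 0.001, 0.066, 0, 0.0],
  [0.002, 0.001, 0.066, 0, 0.0],
])

```text
clock: 31.2
tcp_pos: [0.4122, -0.1546, 0.1851]
orientation: [2.004, 2.418, 0.001]
contact_force: [-0.8, 0.4, 6.8]
grip_width: 0.0447
gripper_force: 40.6
```

Emit:
carry_out([
  [0, 0, 0, 0, 0],
  [0, 0, 0, 0, 0],
  [0, 0, -0.04, 0, 0],
  [0, 0, -0.08, 0, 0],
  [0, 0, -0.12, 0, 0],
  [0, 0, -0.16, 0, 0],
  [0, 0, -0.2, 0, 0],
  [0, 0, -0.2, 0, 0],
])

```text
clock: 32.0
tcp_pos: [0.4132, -0.1552, 0.3893]
orientation: [1.999, 2.412, 0.01]
contact_force: [0.5, 0.4, -1.3]
grip_width: 0.0446
gripper_force: 41.5
```

```bash
python3 - <<'E'
from h import *
plan([.5399,.0045,.38],10.8)
E
```

```text
t 32.0 tcp [ 0.4132 -0.1552  0.3893] x [-0.186  0.983 -0.002] y [0.983 0.186 0.01 ] z [ 0.011 -0.    -1.   ] F [ 0.5  0.4 -1.3] w 0.0446 j [-0.21  0.1   0.46  2.13 -0.06  0.91  0.47]
az now 10.7
PLAN [0.1334 0.154  0.0106] roll -0.002
```

Emit:
carry_out([
  [0.034, 0.038, 0, 0, 0],
  [0.067, 0.077, 0, 0, 0],
  [0.1, 0.115, 0, 0, 0],
  [0.136, 0.153, 0, 0, 0],
  [0.136, 0.153, 0, 0, 0],
  [0.136, 0.153, 0.04, 0, 0],
  [0.136, 0.153, 0.08, 0, 0],
  [0.136, 0.153, 0.1, 0, 0],
])

```text
clock: 32.8
tcp_pos: [0.5352, 0.0075, 0.2808]
orientation: [-2.002, -2.417, 0.006]
contact_force: [0.2, 0.7, -0.9]
grip_width: 0.0446
gripper_force: 41.5
```

Emit:
carry_out([
  [0, 0, 0.01, 0, 0],
  [0, 0, 0.01, 0, 0],
  [0, 0, 0.01, 0, 0],
  [0, 0, 0.01, 0, 0],
  [0, 0, 0.01, 0, 0],
  [0, 0, 0.01, 0, 0],
  [0, 0, 0.01, 0, 0],
  [0, 0, 0.01, 0, 0],
])

```text
clock: 33.6
tcp_pos: [0.537, 0.0077, 0.2744]
orientation: [2.004, 2.419, 0.001]
contact_force: [-0.5, 0.8, -0.1]
grip_width: 0.0449
gripper_force: 41.5
```

```bash
python3 - <<'E'
from h import *
plan([.5393,.0068,.1925],10.8)
E
```

```text
t 33.6 tcp [0.537  0.0077 0.2744] x [-0.186  0.983  0.   ] y [0.983 0.186 0.   ] z [ 0.  0. -1.] F [-0.5  0.8 -0.1] w 0.0449 j [-0.37  0.43  0.3   2.01 -0.19  0.72  0.23]
az now 10.7
PLAN [-0.0013  0.002   0.0819] roll -0.002
```

Emit:
carry_out([
  [-0.001, 0.002, 0.02, 0, 0],
  [-0.001, 0.002, 0.05, 0, 0],
  [-0.001, 0.002, 0.07, 0, 0],
  [-0.001, 0.002, 0.08, 0, 0],
  [-0.001, 0.002, 0.082, 0, 0],
  [-0.001, 0.002, 0.082, 0, 0],
  [-0.001, 0.002, 0.082, 0, 0.062],
  [-0.001, 0.002, 0.082, 0, 0.062],
])

```text
clock: 34.4
tcp_pos: [0.5397, 0.0071, 0.1932]
orientation: [2.004, 2.418, 0.002]
contact_force: [-0.7, 0.5, 0.1]
grip_width: 0.0618
gripper_force: 0.0
```

Emit:
carry_out([
  [0, 0, 0, 0, 0.062],
  [0, 0, 0, 0, 0.062],
  [0, 0, -0.03, 0, 0.062],
  [0, 0, -0.07, 0, 0.062],
  [0, 0, -0.11, 0, 0.062],
  [0, 0, -0.15, 0, 0.062],
  [0, 0, -0.18, 0, 0.062],
  [0, 0, -0.2, 0, 0.062],
])

```text
clock: 35.2
tcp_pos: [0.5394, 0.0069, 0.3951]
orientation: [2.003, 2.417, 0.004]
contact_force: [-0.5, -0.1, -0.2]
grip_width: 0.0619
gripper_force: 0.0
```

```bash
python3 - <<'E'
from h import *
plan([.545,-.263,.40],10.7)
E
```

```text
t 35.2 tcp [0.5394 0.0069 0.3951] x [-0.186  0.983  0.   ] y [0.983 0.186 0.004] z [ 0.003  0.001 -1.   ] F [-0.5 -0.1 -0.2] w 0.0619 j [-0.42  0.27  0.35  1.91 -0.11  0.98  0.17]
az now 10.7
PLAN [-0.2662 -0.0445 -0.0051] roll -0.0
```

Emit:
carry_out([
  [-0.045, -0.007, -0.005, 0, 0.085],
  [-0.09, -0.015, -0.005, 0, 0.085],
  [-0.135, -0.022, -0.005, 0, 0.085],
  [-0.18, -0.03, -0.005, 0, 0.085],
  [-0.225, -0.037, -0.005, 0, 0.085],
  [-0.266, -0.044, -0.005, 0, 0.085],
  [-0.266, -0.044, 0.03, 0, 0.085],
  [-0.266, -0.044, 0.06, 0, 0.085],
])

```text
clock: 36.0
tcp_pos: [0.5448, -0.2645, 0.3319]
orientation: [2.007, 2.414, 0.0]
contact_force: [0.1, 0.9, -1.0]
grip_width: 0.0851
gripper_force: 0.0
```

```bash
python3 - <<'E'
from h import *
plan([.545,-.264,.20],10.7)
im,c=snap('wrist','w10.png'); g=im.sum(2)
p=proj(c,[.545,-.264,.052]); print(p); u,v=map(int,p)
n,l,s,ce=cv2.connectedComponentsWithStats((g[v-60:v+60,u-45:u+45]<170).astype(np.uint8))
for k in range(1,n):
    if s[k][4]>150: print(s[k],ce[k]+[u-45,v-60],ray(c,*(ce[k]+[u-45,v-60]),.045))
t,c=snap('top','t4.png'); cv2.imwrite('pics/t4c.png',cv2.resize(t[180:300,190:460,::-1],None,fx=2.9,fy=2.9,interpolation=cv2.INTER_CUBIC))
E
```

```text
t 36.0 tcp [ 0.5448 -0.2645  0.3319] x [-0.183  0.983 -0.001] y [0.983 0.183 0.001] z [ 0.002 -0.001 -1.   ] F [ 0.1  0.9 -1. ] w 0.0851 j [ 0.03  0.47  0.43  1.82 -0.24  0.9   0.75]
az now 10.5
PLAN [7.000e-04 1.000e-04 1.319e-01] roll -0.003
[316.17837359 236.7832646 ]
[  33   27   23   56 1231] [315.15028432 230.34768481] [ 0.54360165 -0.26087648  0.045     ]
```

View pics/t4c.png

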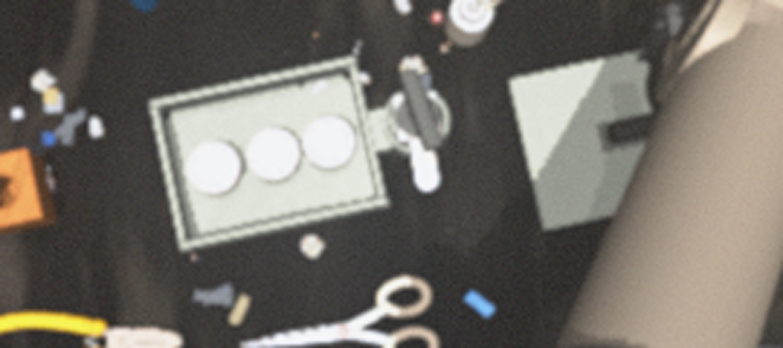

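Emit:
carry_out([
  [-0.0005, 0.0005, 0.04, 0, 0.085],
  [-0.0005, 0.0005, 0.08, 0, 0.085],
  [-0.0005, 0.0005, 0.11, 0, 0.085],
  [-0.0005, 0.0005, 0.125, 0, 0.085],
  [-0.0005, 0.0005, 0.132, 0, 0.085],
  [-0.0005, 0.0005, 0.132, 0, 0.085],
  [-0.0005, 0.0005, 0.132, 0, 0.0],
  [-0.0005, 0.0005, 0.132, 0, 0.0],
], force=80)

```text
clock: 36.9
tcp_pos: [0.5466, -0.2632, 0.2018]
orientation: [2.003, 2.417, 0.002]
contact_force: [0.1, 0.9, -0.0]
grip_width: 0.0583
gripper_force: 0.0
```

Emit:
carry_out([
  [0, 0, 0, 0, 0],
  [0, 0, 0, 0, 0],
  [0, 0, 0, 0, 0],
  [0, 0, -0.03, 0, 0],
  [0, 0, -0.07, 0, 0],
  [0, 0, -0.11, 0, 0],
  [0, 0, -0.15, 0, 0],
  [0, 0, -0.19, 0, 0],
])

```text
clock: 37.7
tcp_pos: [0.5454, -0.2627, 0.3914]
orientation: [-2.004, -2.418, 0.001]
contact_force: [0.5, 0.2, -3.1]
grip_width: 0.0164
gripper_force: 78.6
```

```bash
python3 - <<'E'
from h import *
plan([.5292,.058,.40],10.75)
c=cal('t4.png'); P=[ray(c,190+x/2.9,180+y/2.9,.06) for x,y in [(150,100),(355,58),(388,204),(184,249)]]; print(np.mean(P,0),[np.degrees(np.arctan2(*(P[j]-P[i])[1::-1])) for i,j in [(1,0),(2,3),(2,1),(3,0)]])
E
```

```text
t 37.7 tcp [ 0.5454 -0.2627  0.3914] x [-0.186  0.983  0.001] y [ 0.983  0.186 -0.001] z [-0.001  0.    -1.   ] F [ 0.5  0.2 -3.1] w 0.0164 j [-0.    0.4   0.46  1.77 -0.2   1.02  0.72]
az now 10.7
PLAN [ 0.3181  0.0436 -0.0084] roll -0.001
[0.52865996 0.05567286 0.06      ] [np.float64(100.30081161361544), np.float64(100.96237056447767), np.float64(11.065254861211432), np.float64(11.901401544932504)]
```

Emit:
carry_out([
  [0.045, 0.006, -0.006, 0, 0],
  [0.09, 0.012, -0.008, 0, 0],
  [0.135, 0.018, -0.008, 0, 0],
  [0.18, 0.025, -0.008, 0, 0],
  [0.225, 0.031, -0.008, 0, 0],
  [0.27, 0.037, -0.008, 0, 0],
  [0.3, 0.041, -0.008, 0, 0],
  [0.32, 0.0435, -0.008, 0, 0],
])

```text
clock: 38.5
tcp_pos: [0.5284, 0.0627, 0.3978]
orientation: [-1.999, -2.422, 0.0]
contact_force: [0.6, -0.2, -2.1]
grip_width: 0.0166
gripper_force: 78.8
```

Emit:
carry_out([
  [0, 0, 0.03, 0, 0],
  [0, 0, 0.06, 0, 0],
  [0, 0, 0.09, 0, 0],
  [0, 0, 0.1, 0, 0],
  [0, 0, 0.11, 0, 0],
  [0, 0, 0.12, 0, 0],
  [0, 0, 0.12, 0, 0],
  [0, 0, 0.12, 0, 0],
])

```text
clock: 39.3
tcp_pos: [0.5295, 0.0596, 0.2788]
orientation: [2.004, 2.419, 0.001]
contact_force: [0.9, 0.2, -3.0]
grip_width: 0.0164
gripper_force: 78.5
```

```bash
python3 - <<'E'
from h import *
plan([.5289,.060,.262],10.75)
E
```

```text
t 39.3 tcp [0.5295 0.0596 0.2788] x [-0.186  0.983  0.   ] y [0.983 0.186 0.001] z [ 0.001  0.    -1.   ] F [ 0.9  0.2 -3. ] w 0.0164 j [-0.47  0.42  0.3   2.02 -0.19  0.73  0.13]
az now 10.7
PLAN [ 0.0005 -0.0006  0.0168] roll -0.001
```

Emit:
carry_out([
  [0, -0.0005, 0.006, 0, 0],
  [0, -0.0005, 0.012, 0, 0],
  [0, -0.0005, 0.015, 0, 0],
  [0, -0.0005, 0.018, 0, 0],
  [0, -0.0005, 0.02, 0, 0],
  [0, -0.0005, 0.022, 0, 0],
  [0, -0.0005, 0.024, 0, 0],
  [0, -0.0005, 0.025, 0, 0],
])

```text
clock: 40.1
tcp_pos: [0.5287, 0.0595, 0.2531]
orientation: [-2.004, -2.419, 0.0]
contact_force: [-0.5, 0.7, -2.1]
grip_width: 0.0162
gripper_force: 78.7
```

Emit:
carry_out([
  [0, 0, 0.001, 0, 0],
  [0, 0, 0.002, 0, 0],
  [0, 0, 0.002, 0, 0],
  [0, 0, 0.002, 0, 0],
  [0, 0, 0.002, 0, 0.085],
  [0, 0, 0.002, 0, 0.085],
  [0, 0, 0.002, 0, 0.085],
  [0, 0, 0.002, 0, 0.085],
])

```text
clock: 40.9
tcp_pos: [0.5288, 0.0596, 0.2511]
orientation: [2.004, 2.419, 0.0]
contact_force: [-0.2, 0.2, -0.2]
grip_width: 0.0736
gripper_force: 0.0
```

Emit:
carry_out([
  [0, 0, -0.03, 0, 0.085],
  [0, 0, -0.07, 0, 0.085],
  [0, 0, -0.1, 0, 0.085],
  [0, 0, -0.13, 0, 0.085],
  [0, 0, -0.13, 0, 0.085],
  [0, 0, -0.13, 0, 0.085],
  [0, 0, -0.13, 0, 0.085],
  [0, 0, -0.13, 0, 0.085],
])

```text
clock: 41.7
tcp_pos: [0.5283, 0.0595, 0.3799]
orientation: [-2.003, -2.418, 0.003]
contact_force: [-0.3, 0.5, -0.1]
grip_width: 0.085
gripper_force: 0.0
```

```bash
python3 - <<'E'
from h import *
im,c=snap('wrist','w11.png'); g=im.sum(2)
p=proj(c,[.5289,.0584,.104]); print(p); u,v=map(int,p)
n,l,s,ce=cv2.connectedComponentsWithStats((g[v-60:v+60,u-45:u+45]<170).astype(np.uint8))
for k in range(1,n):
    if s[k][4]>150: print(s[k],ray(c,*(ce[k]+[u-45,v-60]),.097))
t,c=snap('top','t5.png')
h=cv2.cvtColor(t,cv2.COLOR_RGB2HSV)
# key grip in t4 (unobstructed): dark-grey pixels near lock at z .134
c=cal('t4.png'); P=[ray(c,190+x/2.9,180+y/2.9,.134)[:2] for x,y in [(404,72),(431,146)]]; d=P[0]-P[1]; print('key',np.mean(P,0),np.hypot(*d),np.degrees(np.arctan2(d[1],d[0])))
plan([.5545,-.0713,.40],109-180)
plan([.5545,-.0713,.40],109)
E
```

```text
[317.78576974 240.76423478]
[ 34  26  23  58 911] [0.52861723 0.05887864 0.097     ]
key [ 0.55312047 -0.06956013] 0.06494176999400546 18.17399351062548
t 41.8 tcp [0.5285 0.0595 0.3802] x [-0.186  0.983 -0.   ] y [ 0.983  0.186 -0.002] z [-0.002 -0.001 -1.   ] F [ 0.1 -0.4 -0. ] w 0.0853 j [-0.52  0.28  0.35  1.94 -0.12  0.94  0.07]
az now 10.7
PLAN [-0.1334  0.0012 -0.0198] roll 1.426
t 41.8 tcp [0.5285 0.0595 0.3802] x [-0.186  0.983 -0.   ] y [ 0.983  0.186 -0.002] z [-0.002 -0.001 -1.   ] F [ 0.1 -0.4 -0. ] w 0.0853 j [-0.52  0.28  0.35  1.94 -0.12  0.94  0.07]
az now 10.7
PLAN [-0.1334  0.0012 -0.0198] roll -1.715
```

Emit:
carry_out([
  [-0.02, 0, -0.02, -0.14, 0.085],
  [-0.05, 0, -0.025, -0.28, 0.085],
  [-0.09, 0, -0.025, -0.42, 0.085],
  [-0.12, 0.001, -0.025, -0.56, 0.085],
  [-0.1335, 0.001, -0.025, -0.7, 0.085],
  [-0.1335, 0.001, -0.025, -0.84, 0.085],
  [-0.1335, 0.001, -0.025, -0.98, 0.085],
  [-0.1335, 0.001, -0.025, -1.1, 0.085],
])

```text
clock: 42.6
tcp_pos: [0.5544, -0.0717, 0.4055]
orientation: [-0.437, -3.11, 0.0]
contact_force: [-0.3, -0.1, -0.3]
grip_width: 0.0849
gripper_force: 0.0
```

Emit:
carry_out([
  [0, 0, 0, -0.12, 0.085],
  [0, 0, 0, -0.24, 0.085],
  [0, 0, 0, -0.36, 0.085],
  [0, 0, 0, -0.48, 0.085],
  [0, 0, 0, -0.58, 0.085],
  [0, 0, 0, -0.61, 0.085],
  [0, 0, 0, -0.61, 0.085],
  [0, 0, 0, -0.61, 0.085],
])

```text
clock: 43.4
tcp_pos: [0.5545, -0.0715, 0.406]
orientation: [0.507, -3.1, -0.0]
contact_force: [0.3, -0.2, -0.5]
grip_width: 0.0849
gripper_force: 0.0
```

```bash
python3 - <<'E'
from h import *
plan([.5545,-.0713,.278],108.2)
im,c=snap('scene','s3.png'); a=cv2.cvtColor(np.load('pics/scene0.png.npy'),cv2.COLOR_RGB2GRAY); b=cv2.cvtColor(im,cv2.COLOR_RGB2GRAY)
y=np.radians(10.8); X=np.array([np.cos(y),np.sin(y)]);Y=np.array([-np.sin(y),np.cos(y)]); cc=np.array([.529,.058])
for n,(lx,ly,z,h) in dict(knob=(0,0,.09,14),c1=(-.07,-.095,.063,9),c2=(-.07,.095,.063,9),c3=(.07,.095,.063,9),e=(-.07,0,.063,9)).items():
    q=cc+lx*X+ly*Y; u,v=proj(c,[*q,z]).round().astype(int); t=a[v-h:v+h+1,u-h:u+h+1]; s=b[v-h-6:v+h+7,u-h-6:u+h+7]
    m=cv2.matchTemplate(cv2.resize(s,None,fx=4,fy=4,interpolation=3),cv2.resize(t,None,fx=4,fy=4,interpolation=3),cv2.TM_CCOEFF_NORMED); _,mx,_,l=cv2.minMaxLoc(m); print(n,(u,v),round(mx,3),(np.array(l)-24)/4)
p=[proj(c,[*cc,z]) for z in (.063,.073)]; print('10mm z ->',p[1]-p[0],'10mm x,y',proj(c,[*(cc+.01*X),.063])-p[0],proj(c,[*(cc+.01*Y),.063])-p[0])
E
```

```text
t 43.4 tcp [ 0.5545 -0.0715  0.406 ] x [-0.948 -0.318  0.   ] y [-0.318  0.948  0.   ] z [-0.  0. -1.] F [ 0.3 -0.2 -0.5] w 0.0849 j [-0.09  0.29  0.13  1.84 -0.04  1.02  1.95]
az now 108.6
PLAN [-1.00e-04  2.00e-04  1.28e-01] roll 0.006
knob (np.int64(306), np.int64(219)) 0.992 [0. 0.]
c1 (np.int64(324), np.int64(262)) 0.99 [0. 0.]
c2 (np.int64(258), np.int64(228)) 0.998 [0. 0.]
c3 (np.int64(291), np.int64(195)) 0.996 [0. 0.]
e (np.int64(290), np.int64(245)) 0.998 [1. 1.]
10mm z -> [-0.0418553  -2.78467044] 10mm x,y [ 2.29385219 -2.49118521] [-3.37015471 -1.67282648]
```

Emit:
carry_out([
  [0, 0, 0.04, 0, 0.085],
  [0, 0, 0.08, 0, 0.085],
  [0, 0, 0.11, 0, 0.085],
  [0, 0, 0.12, 0, 0.085],
  [0, 0, 0.128, 0, 0.085],
  [0, 0, 0.128, 0, 0.085],
  [0, 0, 0.128, 0, 0],
  [0, 0, 0.128, 0, 0],
], force=80)

```text
clock: 44.25
tcp_pos: [0.5551, -0.0715, 0.2796]
orientation: [-0.509, 3.097, -0.001]
contact_force: [-0.1, 0.8, 0.7]
grip_width: 0.0586
gripper_force: 0.0
```

Emit:
carry_out([
  [0, 0, 0, 0, 0],
  [0, 0, 0, 0, 0],
  [0, 0, -0.003, 0, 0],
  [0, 0, -0.003, 0.1, 0],
  [0, 0, -0.003, 0.22, 0],
  [0, 0, -0.003, 0.34, 0],
  [0, 0, -0.003, 0.46, 0],
  [0, 0, -0.003, 0.58, 0],
])

```text
clock: 45.05
tcp_pos: [0.5543, -0.071, 0.2812]
orientation: [-0.404, -3.115, -0.001]
contact_force: [0.0, 1.1, -1.2]
grip_width: 0.0146
gripper_force: 79.1
```

Emit:
carry_out([
  [0, 0, 0, 0.12, 0],
  [0, 0, 0, 0.24, 0],
  [0, 0, 0, 0.36, 0],
  [0, 0, 0, 0.48, 0],
  [0, 0, 0, 0.6, 0],
  [0, 0, 0, 0.72, 0],
  [0, 0, 0, 0.84, 0],
  [0, 0, 0, 0.96, 0],
])

```text
clock: 45.85
tcp_pos: [0.5547, -0.0704, 0.2812]
orientation: [-1.796, -2.577, -0.002]
contact_force: [0.8, 1.6, -3.4]
grip_width: 0.0145
gripper_force: 78.8
```

```bash
python3 - <<'E'
from h import *
o,M=plan([.5545,-.0713,.280],0) and st(); print(o['moment'])
E
```

```text
t 45.85 tcp [ 0.5547 -0.0704  0.2812] x [-0.346  0.938  0.001] y [0.938 0.346 0.001] z [ 0.     0.001 -1.   ] F [ 0.8  1.6 -3.4] w 0.0145 j [-0.37  0.48  0.49  1.97 -0.32  0.77  0.67]
az now 20.2
PLAN [-0.0008 -0.0005  0.0012] roll 0.353
t 45.85 tcp [ 0.5547 -0.0704  0.2812] x [-0.346  0.938  0.001] y [0.938 0.346 0.001] z [ 0.     0.001 -1.   ] F [ 0.8  1.6 -3.4] w 0.0145 j [-0.37  0.48  0.49  1.97 -0.32  0.77  0.67]
[ 0.57596842 -0.28657739  0.07363118]
```

Emit:
carry_out([
  [0, 0, 0, 0.1, 0],
  [0, 0, 0, 0.2, 0],
  [0, 0, 0, 0.28, 0],
  [0, 0, 0, 0.34, 0],
  [0, 0, 0, 0.4, 0],
  [0, 0, 0, 0.45, 0],
  [0, 0, 0, 0.47, 0],
  [0, 0, 0, 0.47, 0],
])

```text
clock: 46.65
tcp_pos: [0.5549, -0.0704, 0.2812]
orientation: [-2.34, -2.095, -0.001]
contact_force: [2.4, 2.4, -2.9]
grip_width: 0.0149
gripper_force: 78.9
```

```bash
python3 - <<'E'
from h import *
o,M=plan([.5545,-.0713,.280],10.8) and st(); print(o['moment'])
E
```

```text
t 46.65 tcp [ 0.5549 -0.0704  0.2812] x [0.11  0.994 0.001] y [ 0.994 -0.11   0.   ] z [ 0.     0.001 -1.   ] F [ 2.4  2.4 -2.9] w 0.0149 j [-0.46  0.51  0.62  1.97 -0.41  0.78  0.29]
az now -6.3
PLAN [-0.001  -0.0003  0.0012] roll -0.299
t 46.65 tcp [ 0.5549 -0.0704  0.2812] x [0.11  0.994 0.001] y [ 0.994 -0.11   0.   ] z [ 0.     0.001 -1.   ] F [ 2.4  2.4 -2.9] w 0.0149 j [-0.46  0.51  0.62  1.97 -0.41  0.78  0.29]
[ 0.9022339  -0.6496988   0.62200218]
```

Emit:
carry_out([
  [0, 0, 0, -0.1, 0],
  [0, 0, 0, -0.2, 0],
  [0, 0, 0, -0.28, 0],
  [-0.0005, 0, -0.01, -0.28, 0],
  [-0.0005, 0, -0.025, -0.28, 0],
  [-0.0005, 0, -0.045, -0.28, 0],
  [-0.0005, 0, -0.07, -0.28, 0],
  [-0.0005, 0, -0.1, -0.28, 0],
])

```text
clock: 47.45
tcp_pos: [0.5537, -0.0728, 0.3828]
orientation: [-2.032, -2.395, 0.003]
contact_force: [0.8, 0.1, -1.8]
grip_width: 0.0145
gripper_force: 79.0
```

```bash
python3 - <<'E'
from h import *
o,M=plan([.5015,.2885,.40],18) and st(); print(o['moment'])
E
```

```text
t 47.45 tcp [ 0.5537 -0.0728  0.3828] x [-0.163  0.987 -0.   ] y [ 0.987  0.163 -0.002] z [-0.002 -0.001 -1.   ] F [ 0.8  0.1 -1.8] w 0.0145 j [-0.48  0.35  0.63  1.89 -0.25  0.98  0.42]
az now 9.4
PLAN [ 0.365   0.0075 -0.0174] roll -0.15
t 47.45 tcp [ 0.5537 -0.0728  0.3828] x [-0.163  0.987 -0.   ] y [ 0.987  0.163 -0.002] z [-0.002 -0.001 -1.   ] F [ 0.8  0.1 -1.8] w 0.0145 j [-0.48  0.35  0.63  1.89 -0.25  0.98  0.42]
[-0.01720156 -0.02587733  0.00211154]
```

Emit:
carry_out([
  [0.02, 0, -0.017, -0.03, 0],
  [0.065, 0.001, -0.017, -0.06, 0],
  [0.11, 0.002, -0.017, -0.1, 0],
  [0.155, 0.003, -0.017, -0.15, 0],
  [0.2, 0.004, -0.017, -0.15, 0],
  [0.245, 0.005, -0.017, -0.15, 0],
  [0.29, 0.006, -0.017, -0.15, 0],
  [0.33, 0.007, -0.017, -0.15, 0],
])

```text
clock: 48.25
tcp_pos: [0.5059, 0.2559, 0.3996]
orientation: [1.845, 2.542, 0.0]
contact_force: [1.0, -0.7, -1.8]
grip_width: 0.0147
gripper_force: 79.1
```

```bash
python3 - <<'E'
from h import *
plan([.5008,.2864,.345],18)
E
```

```text
t 48.25 tcp [0.5059 0.2559 0.3996] x [-0.31   0.951 -0.   ] y [0.951 0.31  0.001] z [ 0.001 -0.    -1.   ] F [ 1.  -0.7 -1.8] w 0.0147 j [-0.97  0.33  0.49  1.85 -0.18  1.01 -0.09]
az now 18.0
PLAN [0.0306 0.0046 0.0546] roll 0.001
```

Emit:
carry_out([
  [0.015, 0.002, 0, 0, 0],
  [0.03, 0.0045, 0, 0, 0],
  [0.03, 0.0045, 0.02, 0, 0],
  [0.03, 0.0045, 0.04, 0, 0],
  [0.03, 0.0045, 0.052, 0, 0],
  [0.03, 0.0045, 0.055, 0, 0],
  [0.03, 0.0045, 0.055, 0, 0],
  [0.03, 0.0045, 0.055, 0, 0],
])

```text
clock: 49.05
tcp_pos: [0.502, 0.2842, 0.3442]
orientation: [1.844, 2.543, 0.002]
contact_force: [-0.6, -1.4, -2.1]
grip_width: 0.0146
gripper_force: 79.1
```

```bash
python3 - <<'E'
from h import *
plan([.5008,.2864,.315],18)
im,c=snap('scene','s4.png'); u,v=map(int,proj(c,[.5,.287,.09])); print(u,v)
a=cv2.resize(im[v-40:v+40,u-50:u+50,::-1],None,fx=4,fy=4,interpolation=cv2.INTER_CUBIC)
c2=r.calibration('scene'); u2,v2=map(int,proj(c,[.545,-.04,.077])); b=cv2.resize(im[v2-40:v2+40,u2-50:u2+50,::-1],None,fx=4,fy=4,interpolation=cv2.INTER_CUBIC); print(u2,v2)
cv2.imwrite('pics/s4c.png',np.hstack([a,b]))
E
```

```text
t 49.05 tcp [0.502  0.2842 0.3442] x [-0.311  0.95   0.   ] y [0.95  0.311 0.001] z [ 0.001  0.001 -1.   ] F [-0.6 -1.4 -2.1] w 0.0146 j [-0.97  0.41  0.45  1.88 -0.22  0.9  -0.1 ]
az now 18.1
PLAN [ 0.0024 -0.0005  0.0292] roll 0.002
236 179
340 240
```

View pics/s4c.png

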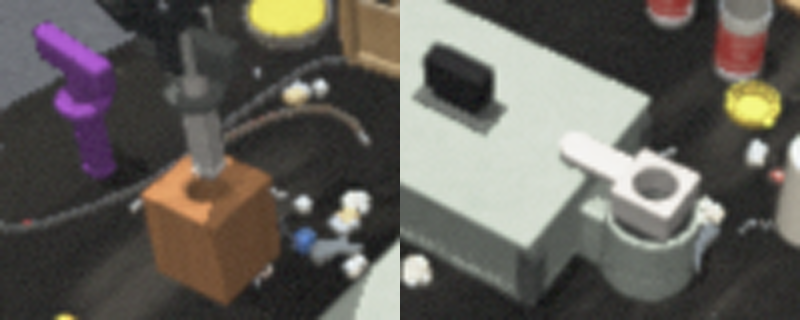

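Emit:
carry_out([
  [0.001, 0, 0.006, 0, 0],
  [0.001, 0, 0.012, 0, 0],
  [0.001, 0, 0.018, 0, 0],
  [0.001, 0, 0.024, 0, 0],
  [0.001, 0, 0.03, 0, 0],
  [0.001, 0, 0.035, 0, 0],
  [0.001, 0, 0.04, 0, 0],
  [0.001, 0, 0.04, 0, 0],
])

```text
clock: 49.9
tcp_pos: [0.501, 0.2856, 0.3025]
orientation: [-1.843, -2.544, 0.001]
contact_force: [0.3, 1.2, -2.8]
grip_width: 0.0148
gripper_force: 79.0
```

Emit:
carry_out([
  [0, 0, 0.006, 0, 0],
  [0, 0, 0.012, 0, 0],
  [0, 0, 0.018, 0, 0],
  [0, 0, 0.024, 0, 0],
  [0, 0, 0.029, 0, 0],
  [0, 0, 0.033, 0, 0],
  [0, 0, 0.035, 0, 0],
  [0, 0, 0.035, 0, 0],
])

```text
clock: 50.7
tcp_pos: [0.5011, 0.2855, 0.268]
orientation: [-1.843, -2.544, 0.0]
contact_force: [-0.8, 1.5, -3.0]
grip_width: 0.0147
gripper_force: 79.0
```

Emit:
carry_out([
  [0, 0, 0.0, 0, 0.085],
  [0, 0, 0.0, 0, 0.085],
  [0, 0, 0, 0, 0.085],
  [0, 0, 0, 0, 0.085],
  [0, 0, -0.04, 0, 0.085],
  [0, 0, -0.08, 0, 0.085],
  [0, 0, -0.12, 0, 0.085],
  [0, 0, -0.15, 0, 0.085],
])

```text
clock: 51.5
tcp_pos: [0.5014, 0.2852, 0.421]
orientation: [1.843, 2.543, 0.004]
contact_force: [0.8, 1.1, 0.1]
grip_width: 0.0852
gripper_force: 0.0
```

```bash
python3 - <<'E'
from h import *
st()
im,c=snap('scene','s5.png'); a=cv2.cvtColor(np.load('pics/scene0.png.npy'),cv2.COLOR_RGB2GRAY); b=cv2.cvtColor(im,cv2.COLOR_RGB2GRAY)
def cmp(n,p,h):
    u,v=proj(c,p).round().astype(int); t=a[v-h:v+h+1,u-h:u+h+1]; s=b[v-h-6:v+h+7,u-h-6:u+h+7]
    m=cv2.matchTemplate(cv2.resize(s,None,fx=4,fy=4,interpolation=3),cv2.resize(t,None,fx=4,fy=4,interpolation=3),cv2.TM_CCOEFF_NORMED); _,mx,_,l=cv2.minMaxLoc(m); print(n,(u,v),round(mx,3),(np.array(l)-24)/4)
cmp('key',[.4995,.2865,.105],12); cmp('knob',[.529,.058,.09],14); cmp('arm',[.545,-.025,.077],10);cmp('hub',[.5545,-.071,.077],12)
E
```

```text
t 51.5 tcp [0.5014 0.2852 0.421 ] x [-0.311  0.95   0.001] y [0.95  0.311 0.002] z [ 0.002  0.001 -1.   ] F [0.8 1.1 0.1] w 0.0852 j [-1.01  0.32  0.49  1.8  -0.17  1.06 -0.15]
key (np.int64(235), np.int64(175)) 0.924 [0. 0.]
knob (np.int64(306), np.int64(219)) 0.994 [-2.  0.]
arm (np.int64(336), np.int64(237)) 0.94 [ 0. -1.]
hub (np.int64(353), np.int64(245)) 0.971 [0. 0.]
```

```bash
python3 - <<'E'
from h import *
y=np.radians(10.8); X=np.array([np.cos(y),np.sin(y)]);Y=np.array([-np.sin(y),np.cos(y)]); cc=np.array([.529,.058])
snap('top','t6.png')
G=lambda f:cv2.cvtColor(np.load('pics/'+f+'.npy'),cv2.COLOR_RGB2GRAY)
def cmp(A,B,n,p,h):
    c=cal(B); a,b=G(A),G(B); u,v=proj(c,p).round().astype(int); t=a[v-h:v+h+1,u-h:u+h+1]; s=b[v-h-6:v+h+7,u-h-6:u+h+7]
    f=lambda z:cv2.resize(z,None,fx=4,fy=4,interpolation=2)
    m=cv2.matchTemplate(f(s),f(t),cv2.TM_CCOEFF_NORMED); _,mx,_,l=cv2.minMaxLoc(m); print(A,B,n,round(mx,3),(np.array(l)-24)/4)
pts=dict(knob=(0,0,.09,14),c1=(-.07,-.095,.063,9),c2=(-.07,.095,.063,9),c3=(.07,.095,.063,9),armend=(0,-.085,.077,9),hub=(0,-.132,.077,12))
for A,B in [('scene0.png','s5.png'),('s4.png','s5.png'),('top0.png','t6.png')]:
    for n,(lx,ly,z,h) in pts.items(): cmp(A,B,n,[*(cc+lx*X+ly*Y),z],h)
for A,B in [('scene0.png','s5.png')]: cmp(A,B,'key',[.4995,.2865,.105],12); cmp(A,B,'glue',[.652,-.122,.05],12); cmp(A,B,'cut',[.369,.225,0],12)
a=G('scene0.png'); b=G('s5.png'); print(a[160:190,236],b[160:190,236])
E
```

```text
scene0.png s5.png knob 0.997 [-2.    0.25]
scene0.png s5.png c1 0.978 [-1.75  0.25]
scene0.png s5.png c2 0.978 [-1.75  0.25]
scene0.png s5.png c3 0.981 [-1.   0.5]
scene0.png s5.png armend 0.952 [-0.25 -1.5 ]
scene0.png s5.png hub 0.972 [0. 0.]
s4.png s5.png knob 0.999 [0. 0.]
s4.png s5.png c1 0.999 [0. 0.]
s4.png s5.png c2 0.991 [0. 0.]
s4.png s5.png c3 0.987 [0.5  0.25]
s4.png s5.png armend 0.999 [0. 0.]
s4.png s5.png hub 0.999 [0. 0.]
top0.png t6.png knob 0.997 [-1.    1.75]
top0.png t6.png c1 0.998 [-1.    1.75]
top0.png t6.png c2 0.985 [-0.75  1.5 ]
top0.png t6.png c3 0.993 [-0.25  1.25]
top0.png t6.png armend 0.939 [-1.25  0.25]
top0.png t6.png hub 0.993 [0. 0.]
scene0.png s5.png key 0.929 [0.25 0.25]
scene0.png s5.png glue 0.999 [0. 0.]
scene0.png s5.png cut 0.998 [0. 0.]
[ 48  49  48  49  51  45  50  49  58 102 120 126 118  98  75  63  62  61
  62  81 113 123 130 129 128 125 115 121 101  94] [ 53  50  46  47  49  49  46  48  51  78 110 116 116 105  87  71  64  56
  61  71 111 128 131 131 131 128 118 114 110  82]
```

```bash
python3 - <<'E'
from h import *
for f in ['top0.png','t6.png','scene0.png','s4.png','s5.png']:
    c=cal(f); im=np.load('pics/'+f+'.npy').astype(int)
    m=(im.min(2)>205)&(im.max(2)-im.min(2)<=7)
    q=np.argwhere(m); L=np.array([.5545,-.0713]); out=[]
    for v,u in q:
        p=ray(c,u,v,.077)[:2]-L; d=np.hypot(*p)
        if .022<d<.06: out.append(p)
    out=np.array(out); 
    if len(out): mu=out.mean(0); print(f,len(out),mu.round(4),'az',np.degrees(np.arctan2(mu[1],mu[0])).round(1))
E
```

```text
top0.png 188 [-0.0041  0.0317] az 97.4
t6.png 190 [-0.0009  0.0321] az 91.5
scene0.png 109 [-0.0105  0.0357] az 106.4
s4.png 107 [-0.0071  0.0361] az 101.2
s5.png 107 [-0.0069  0.0349] az 101.2
```

```bash
python3 -c "
from bench import r
print(r.hand_in())"
```

```text
the job is handed in; nothing more can be done
None
```

I handed the job in at about 52 s. All three screw-top tins stand upright in the case, the lid is back on, the clamp arm is turned back to its stop, and the T-key is in its block. The final pictures show the glue and cutters unmoved; the lid sits flat, about 4 mm off its first position (roughly its play in the case mouth).

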